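Swap the backup drives in a locked dock

ROBOT

A 6-joint arm with a two-finger parallel gripper is mounted at the origin on the work surface. World frame = base frame: x ahead of the robot, y to its left, z up, the work surface at z = 0. Lengths are in m, angles in rad, forces in N, time in s.
With the tool pointing down it reaches from about 0.35 to 0.775 m from the base axis. Payload 7.3 kg.
Tool frame: the origin (TCP) lies at the very end of the fingers, on their centre line; the grasp point (between the pads) lies 19 mm behind it (robot.tcp_to_grasp is the distance from the TCP to the grasp point, in m); x points along the fingers, y is the direction in which the jaws open and shut, and the axes are right-handed (so a half turn about x gives the same grasp; the last joint's range is limited). The gripper opens to 92 mm and grips with 3 to 60 N. Pads are 19 mm wide; open, the fingers measure 130 mm over their backs; the gripper's body (75 mm by 190 mm) begins 47 mm behind the grasp point.
Start: joints at [-1.294, 0.342, 1.524, -0, 1.275, -0.146], TCP at [0.215, -0.479, 0.227] pointing down, gripper open.
Joint ranges: [-2.53, 2.53], [-0.77, 2.02], [0.04, 2.7], [-1, 4.14], [0.28, 2.66], [-3.11, 3.11]. Speed limits (rad/s): [2.57, 2.57, 3.14, 3.14, 3.14, 3.14].

INTERFACE

Orientations are given as [roll, pitch, yaw] about the fixed x, y, z axes, in that order (R = Rz(yaw) Ry(pitch) Rx(roll)).
In Python, from cell import robot gives the robot as it stands.
- The arm moves only by the tool move_arm, never from a script. Its argument "increments" is a list of rows, each a list of 4 numbers: the shift along the tool's x, y, z normalised to -1 to 1, where 1 is 40 cm, then the turn about the tool's x normalised to -1 to 1, where 1 is 60 degrees. In form: [[dx, dy, dz, twist], ...]. A call has 1 to 5 rows; each row is the pose to reach, as a shift and turn from the pose commanded when the call began, along the tool's axes at that moment; what a row does not reach only later rows make up. A row lasts 1/8 s, in which the tool goes at most 62.5 mm and 10.7 degrees, less where a joint would pass 70% of its speed; a pose out of reach is approached as far as the arm can. A call with a number of a shift or a turn outside -1 to 1 is refused whole. A call with a gripper value outside its range is refused whole. "gripper" is the closure, from 0 (fully open) to 1 (shut), set as the call begins (left out, the last holds). The fingers move at their own pace and stop on an object; "squeeze" is the grip in N (left out, the last holds). Time passes only in rows, so rows that repeat a pose let the fingers close. It gives the time, the measured TCP pose, the force and the opening at its end, in the units of the state.
- robot.observe(): the state, without advancing time (a new reading comes with each control period).
- robot.read_camera(name): name is "scene" or "top"; returns the picture (400x640x3 uint8, red, green, blue); there is no depth.
- robot.camera_params(name): a dict with "fx", "fy", "cx", "cy" (pixels), "R" (3x3) and "t" (3): a world point X has camera coordinates R X + t. Camera axes: x right, y down, z forward; pixel columns grow to the right and rows downward; lengths in m; the calibration is good to about 2 mm. A picture is of the moment at which its call begins. camera_params takes no time and is no camera call.
- robot.hand_in(): hands the job in, once; it reports no verdict.
The state is a dict: "time": time; "qpos": joint angles; "qvel": joint speeds; "joint_efforts": joint torques, N m; "tool_pos": TCP position; "tool_rot": TCP orientation; "contact_force": force on the tool from outside, world axes, zero at the start; "torque": the same for the moment, N m; "opening": finger opening in m.
Only numpy, scipy, OpenCV 4.12 (cv2) and the standard library are available. Lean on these libraries where they do the work, as an engineer would, in place of code of your own. Each camera call takes 0.05 s, during which the arm holds its last target.

TASK

Change the backup drives: reach into the well on top of the drive dock and turn the lock dial fully open (anticlockwise), lay every old drive from the bays flat in the blue tray, and push every new drive lying on the desk fully home into a bay (any bay). When all of them are in, turn the dial all the way back to locked. Leave the mug, the bottle and the stapler where they stand.

Things in the scene. Friction and masses are not known exactly. Their poses are not given: they have to be found in the camera images.
- dock: Drive dock, fixed on the desk, may be turned a little: grey box 272 wide (y) x 110 deep (x) x 80 high. Origin: desk level, middle of the foot of its FRONT face (towards the robot); +x goes into the dock, z up. Three bays in the front face, centred at y -88, 0, +88: mouths 72 wide, 18 high, 84 deep, floor = the desk (z 0).
- dock_well (a point): Centre of the square well sunk in the dock's flat top, at rim level (dock x 55, y 0, z 80). The well is 80 x 80 mm inside and 46 deep (floor at z 34); the lock dial stands in it.
- dock_pin (a point): Foot of the middle bay's steel locking pin. One per bay, 10 x 10 mm, before the face (dock x -18 to -8, y bay centre +26 to +36). The dial moves them: foot at z 12 locked, z 30 open. Locked pins stand before the bezels, so no caddy comes out or goes in; a caddy not fully home stops its pin, and so the dial.
- dial_grip (a point): Grip point on the lock dial's axis, dock z 56: 22 mm above the well's floor, 24 below its rim. The dial is an upright black bar 50 long, 14 thick, 34 high (top 12 mm below the rim), white mark on top. Only 33 mm from bar to wall on each side: open the fingers just partly.
- dial (a joint): Lock dial, rad, about the vertical; held by friction only (0.08 N m), stays where left. 0 = locked (bar along the dock's y, parallel to the front face), growing ANTICLOCKWISE seen from above to 1.35 = open (end stop, bar nearly along the dock's x). Starts at 0 to 0.25.
- tray: Shallow blue tray, fixed on the desk, for the old drives. Outside 175 (x) by 210 (y), walls 4 thick and 16 high, floor 4 thick; origin at the centre of its underside. Holds two caddies flat side by side, at y +47 and -47, with their length along x.
- old1: OLD drive caddy, in one of the bays at the start (or absent): aluminium slab 75 long, 66 wide, 12 thick, lying flat; black bezel plate across its rear (5 thick, 74 wide, 24 high), behind it an upright fin handle (12 thick, 52 high, x -5 to -62). 0.2 kg. Origin: underside, centre of the bezel's forward side; +x to the nose. Home in a bay: origin in the dock's front plane, bezel on the face, x along the dock's x.
- old2: OLD drive caddy, in one of the bays at the start (or absent): aluminium slab 75 long, 66 wide, 12 thick, lying flat; black bezel plate across its rear (5 thick, 74 wide, 24 high), behind it an upright fin handle (12 thick, 52 high, x -5 to -62). 0.2 kg. Origin: underside, centre of the bezel's forward side; +x to the nose. Home in a bay: origin in the dock's front plane, bezel on the face, x along the dock's x.
- old3: OLD drive caddy, in one of the bays at the start (or absent): aluminium slab 75 long, 66 wide, 12 thick, lying flat; black bezel plate across its rear (5 thick, 74 wide, 24 high), behind it an upright fin handle (12 thick, 52 high, x -5 to -62). 0.2 kg. Origin: underside, centre of the bezel's forward side; +x to the nose. Home in a bay: origin in the dock's front plane, bezel on the face, x along the dock's x.
- new1: NEW drive caddy, loose on the desk on the robot's left (or absent): aluminium slab 75 long, 66 wide, 12 thick, lying flat; black bezel plate across its rear (5 thick, 74 wide, 24 high), behind it an upright fin handle (12 thick, 52 high, x -5 to -62). 0.2 kg. Origin: underside, centre of the bezel's forward side; +x to the nose. Home in a bay: origin in the dock's front plane, bezel on the face, x along the dock's x.
- new2: NEW drive caddy, loose on the desk on the robot's left (or absent): aluminium slab 75 long, 66 wide, 12 thick, lying flat; black bezel plate across its rear (5 thick, 74 wide, 24 high), behind it an upright fin handle (12 thick, 52 high, x -5 to -62). 0.2 kg. Origin: underside, centre of the bezel's forward side; +x to the nose. Home in a bay: origin in the dock's front plane, bezel on the face, x along the dock's x.
- new3: NEW drive caddy, loose on the desk on the robot's left (or absent): aluminium slab 75 long, 66 wide, 12 thick, lying flat; black bezel plate across its rear (5 thick, 74 wide, 24 high), behind it an upright fin handle (12 thick, 52 high, x -5 to -62). 0.2 kg. Origin: underside, centre of the bezel's forward side; +x to the nose. Home in a bay: origin in the dock's front plane, bezel on the face, x along the dock's x.
- old1_handle (a point): Grip point on the fin of old1: 40 mm behind its origin, 34 mm above its underside; pinch the 12 mm fin from above, closing along the caddy's y.
- old2_handle (a point): Grip point on the fin of old2: 40 mm behind its origin, 34 mm above its underside; pinch the 12 mm fin from above, closing along the caddy's y.
- old3_handle (a point): Grip point on the fin of old3: 40 mm behind its origin, 34 mm above its underside; pinch the 12 mm fin from above, closing along the caddy's y.
- new1_handle (a point): Grip point on the fin of new1: 40 mm behind its origin, 34 mm above its underside; pinch the 12 mm fin from above, closing along the caddy's y.
- new2_handle (a point): Grip point on the fin of new2: 40 mm behind its origin, 34 mm above its underside; pinch the 12 mm fin from above, closing along the caddy's y.
- new3_handle (a point): Grip point on the fin of new3: 40 mm behind its origin, 34 mm above its underside; pinch the 12 mm fin from above, closing along the caddy's y.
- mug: Bystander: white mug, 76 across, 90 high, origin under its centre.
- flask: Bystander: green bottle, 64 across, 170 high, origin under its centre.
- stapler: Bystander: black stapler, 140 long (x), 36 wide, 50 high, origin under its centre.

How it is judged:
By the outcome, as a careful person would: the job done as asked, in the order asked, and still so for the second after the job is handed in, with the robot touching nothing.
Of old1, old2, old3 only 1 to 2 are there at a start; the rules pass over those that are not, and their reading is None.
Of new1, new2, new3 only 2 to 3 are there at a start; the rules pass over those that are not, and their reading is None.
At some moment in a run one of new1, new2, new3 may be knocked a few centimetres aside while the robot is not near it.
Once in a run the grip may slacken for a moment while it holds something.
It also fails if it takes over 210 s, if anything falls off the work surface, if the arm or the gripper's body presses on something with over 40 N, if the wrist force passes 120 N, or if a joint passes its speed limit or range.

## Working session

There is one attempt and no reset: what is moved stays moved. The work goes in short steps, Python scripts to look and compute and a tool call to move; the robot and the scene stay as the last step left them, time stands still between calls to the robot, and variables do not carry over. Pictures are saved under pics/ and viewed, and the job is handed in when it is done.

Besides the shell and the picture viewer there is one more tool, called by a JSON object that holds its "method" and its "body". move_arm: Moves the arm, as the interface text tells. Its arguments: {"type":"object","properties":{"increments":{"type":"array","items":{"type":"array","items":{"type":"number"}}},"gripper":{"type":"number"},"squeeze":{"type":"number"}},"required":["increments"]}

```bash
ls; mkdir -p pics
python3 - <<'E'
from cell import robot
import cv2
s=robot.observe()
for k,v in s.items(): print(k,v)
print(robot.tcp_to_grasp)
for n in("scene","top"):
    p=robot.camera_params(n);print(n,p)
    cv2.imwrite(f"pics/{n}0.png",robot.read_camera(n)[:,:,::-1])
E
```

```text
pics
time 0.0
qpos [-1.29401125e+00  3.42721928e-01  1.52501043e+00 -1.87467127e-05
  1.27540465e+00 -1.46047257e-01]
qvel [ 0.00206239  0.00037343 -0.00140816  0.00015995  0.00161088 -0.00010939]
joint_efforts [-1.46781302e-03 -4.31246245e+01 -2.44219333e+01  7.17184972e-02
  5.59122430e-02 -1.17765535e-04]
tool_pos [ 0.21531106 -0.47837094  0.22604768]
tool_rot [-1.70523648  1.56925187  1.85919398]
contact_force [ 0.29443283  0.08657703 -0.01390362]
torque [-0.00296911 -0.0317172   0.00877605]
opening 0.09175252646249034
0.0188
scene {'fx': 444.59889075211964, 'fy': 444.59889075211964, 'cx': 323.1255488976026, 'cy': 205.18734091271693, 'R': array([[-0.56721029,  0.82354761,  0.00646675],
       [ 0.65112979,  0.45323949, -0.6087725 ],
       [-0.50428412, -0.34109133, -0.79331849]]), 't': array([ 0.34573954, -0.32550714,  1.50157263])}
top {'fx': 437.22806647382544, 'fy': 437.22806647382544, 'cx': 323.9078411246731, 'cy': 202.82684456495855, 'R': array([[-8.19799764e-02, -9.96633804e-01,  5.87245899e-04],
       [-9.76676488e-01,  8.02209948e-02, -1.99167340e-01],
       [ 1.98449794e-01, -1.69012831e-02, -9.79965319e-01]]), 't': array([0.03153724, 0.60897962, 0.92122962])}
```

View pics/scene0.png

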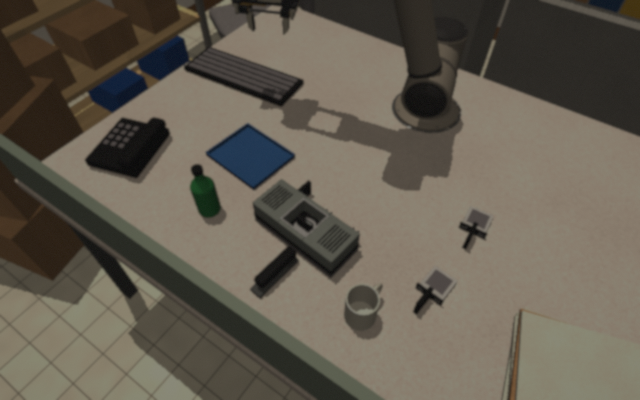

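View pics/top0.png

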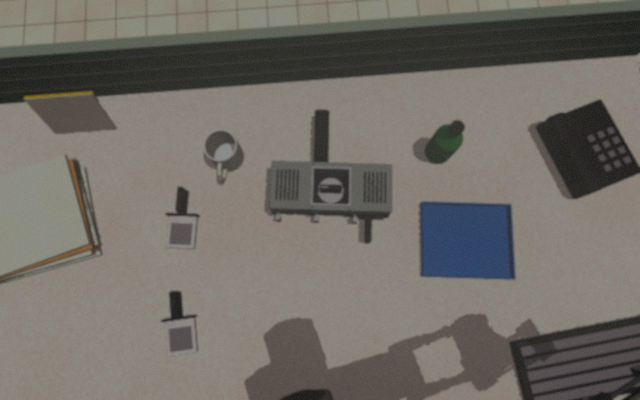

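```bash
cat > h.py <<'E'
import numpy as np, cv2
from cell import robot
def ray(cam,u,v,z):
    p=robot.camera_params(cam);R=p['R'];t=p['t']
    d=R.T@np.array([(u-p['cx'])/p['fx'],(v-p['cy'])/p['fy'],1.0]);c=-R.T@t
    return c+d*(z-c[2])/d[2]
def proj(cam,X):
    p=robot.camera_params(cam);q=p['R']@np.array(X,float)+p['t']
    return np.array([p['fx']*q[0]/q[2]+p['cx'],p['fy']*q[1]/q[2]+p['cy']])
def shot(cam,name,crop=None,k=1):
    im=robot.read_camera(cam)[:,:,::-1].copy()
    cv2.imwrite(f"pics/{name}_raw.png",im)
    if crop:
        u0,v0,u1,v1=crop
        o=cv2.resize(im[v0:v1,u0:u1],None,fx=k,fy=k,interpolation=cv2.INTER_CUBIC)
        o=cv2.convertScaleAbs(o,alpha=1.6)
        cv2.imwrite(f"pics/{name}.png",o)
    return im
E
python3 - <<'E'
from h import *
im=cv2.imread('pics/top0.png')
def c(n,u0,v0,u1,v1,k):
    cv2.imwrite(f'pics/{n}.png',cv2.convertScaleAbs(cv2.resize(im[v0:v1,u0:u1],None,fx=k,fy=k,interpolation=cv2.INTER_CUBIC),alpha=1.6))
c('c_dock',260,150,400,250,5)
c('c_new',150,180,215,360,3)
hsv=cv2.cvtColor(im,cv2.COLOR_BGR2HSV)
m=cv2.inRange(hsv,(100,120,40),(125,255,255))
cs,_=cv2.findContours(m,cv2.RETR_EXTERNAL,cv2.CHAIN_APPROX_NONE)
x=max(cs,key=cv2.contourArea);r=cv2.minAreaRect(x);print(r)
b=cv2.boxPoints(r)
P=np.array([ray('top',u,v,0.012)[:2] for u,v in b]);print(P,P.mean(0),np.linalg.norm(np.diff(P,axis=0),axis=1))
E
```

```text
((466.0159912109375, 240.65122985839844), (87.32408142089844, 71.70420837402344), 1.080924153327942)
[[ 0.43191974 -0.22804772]
 [ 0.59755636 -0.2523448 ]
 [ 0.57675347 -0.45718514]
 [ 0.41189057 -0.42630347]] [ 0.50453003 -0.34097028] [0.16740919 0.20589397 0.16773031]
```

View pics/c_dock.png

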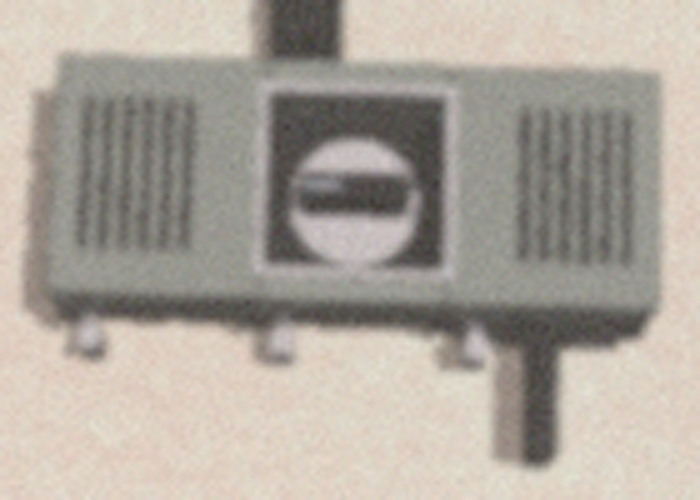

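View pics/c_new.png

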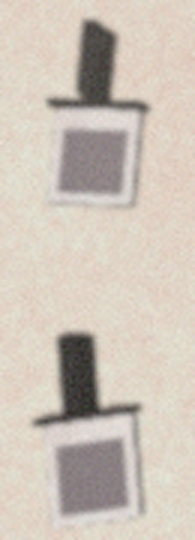

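```bash
cat >> h.py <<'E'
from scipy.spatial.transform import Rotation as Ro
def fit(P,W):  # 2D rigid: model P -> world W
    P=np.array(P,float);W=np.array(W,float);a=P-P.mean(0);b=W-W.mean(0)
    th=np.arctan2((a[:,0]*b[:,1]-a[:,1]*b[:,0]).sum(),(a*b).sum())
    c,s=np.cos(th),np.sin(th);t=W.mean(0)-np.array([[c,-s],[s,c]])@P.mean(0)
    res=W-(P@np.array([[c,-s],[s,c]]).T+t)
    return t,th,res
def loc(t,th,p):
    c,s=np.cos(th),np.sin(th);return np.array([t[0]+c*p[0]-s*p[1],t[1]+s*p[0]+c*p[1],p[2]])
def state():
    s=robot.observe();R=Ro.from_euler('xyz',s['tool_rot']).as_matrix()
    print('t',round(s['time'],2),'pos',s['tool_pos'].round(4),'y-yaw',np.arctan2(R[1,1],R[0,1]).round(4),'tilt',R[:,0].round(4),'q',s['qpos'].round(3),'F',s['contact_force'].round(1),'T',s['torque'].round(2),'open',round(s['opening'],4))
    return s,R
E
python3 - <<'E'
from h import *
s,R=state();print(R.round(3))
def px(u,v): return ray('top',260+u/5,150+v/5,0.08)[:2]
# left in image = +y
pts=[(65,55),(660,72),(658,310),(50,300)]
# back-left(+y), back-right, front-right, front-left
M=[(.11,.136),(.11,-.136),(0,-.136),(0,.136)]
t,th,res=fit(M,[px(*p) for p in pts]);print('dock',t,th,res.round(4))
wp=[(271,92),(447,98),(441,270),(264,264)]
M2=[(.095,.04),(.095,-.04),(.015,-.04),(.015,.04)]
t2,th2,res2=fit(M2,[px(*p) for p in wp]);print('well',t2,th2,res2.round(4))
im=cv2.imread('pics/top0.png')
k=5;o=cv2.convertScaleAbs(cv2.resize(im[150:250,260:400],None,fx=k,fy=k,interpolation=cv2.INTER_CUBIC),alpha=1.6)
def line(a,b,z,col):
    q=[]
    for p in(a,b):
        u,v=proj('top',loc(t,th,(p[0],p[1],z)));q.append((int((u-260)*5+2),int((v-150)*5+2)))
    cv2.line(o,q[0],q[1],col,1)
for i in range(4):
    line(M[i],M[(i+1)%4],.08,(0,0,255));line(M2[i],M2[(i+1)%4],.08,(255,0,0))
line((.11,.136),(0,.136),0,(0,255,0));line((0,.136),(0,-.136),0,(0,255,0))
for b in(-.088,0,.088):
    line((-.018,b+.026),(-.018,b+.036),.012,(0,200,200));line((-.018,b-.006),(-.018,b+.006),.052,(0,0,255))
line((-.062,-.094),(-.062,-.082),.052,(0,0,255))
cv2.imwrite('pics/ov.png',o)
E
```

```text
t 0.1 pos [ 0.2153 -0.4784  0.2261] y-yaw -1.148 tilt [-4.0e-04  1.3e-03 -1.0e+00] q [-1.294  0.343  1.525 -0.     1.275 -0.146] F [0.3 0.5 0.5] T [-0.01  0.01 -0.05] open 0.0917
[[-0.     0.41  -0.912]
 [ 0.001 -0.912 -0.41 ]
 [-1.    -0.001 -0.   ]]
dock [ 0.58632387 -0.03234641] -0.10718601015038597 [[ 0.0004 -0.0031]
 [-0.0002  0.0017]
 [ 0.0013  0.0031]
 [-0.0015 -0.0017]]
well [ 0.58765797 -0.03072147] -0.11949185115633314 [[-0.0009 -0.0006]
 [-0.0005  0.0005]
 [ 0.0009  0.001 ]
 [ 0.0005 -0.001 ]]
```

View pics/ov.png

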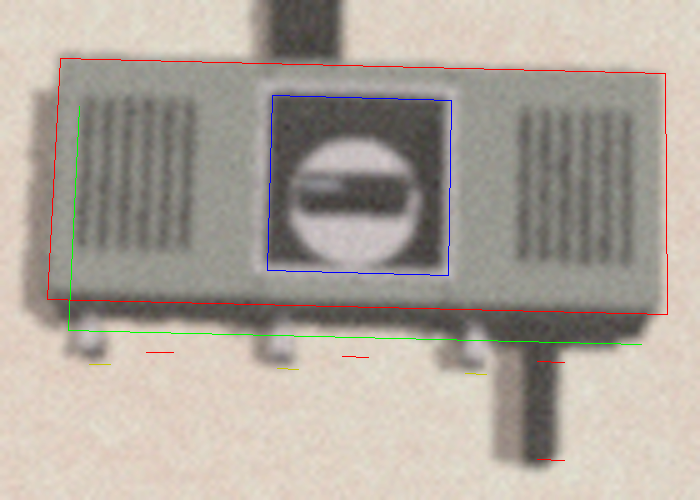

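Run:
```python
from h import *
im=cv2.imread('pics/scene0.png')
u0,v0,u1,v1=240,165,380,285;k=5
o=cv2.convertScaleAbs(cv2.resize(im[v0:v1,u0:u1],None,fx=k,fy=k,interpolation=cv2.INTER_CUBIC),alpha=1.6)
t=np.array([.587,-.0312]);th=-.112
def line(a,b,col):
    q=[]
    for p in(a,b):
        u,v=proj('scene',loc(t,th,p));q.append((int((u-u0)*k+2),int((v-v0)*k+2)))
    cv2.line(o,q[0],q[1],col,1)
M=[(.11,.136),(.11,-.136),(0,-.136),(0,.136)];M2=[(.095,.04),(.095,-.04),(.015,-.04),(.015,.04)]
for i in range(4):
    line((*M[i],.08),(*M[(i+1)%4],.08),(0,0,255));line((*M2[i],.08),(*M2[(i+1)%4],.08),(255,0,0))
line((.11,.136,0),(.11,-.136,0),(0,255,0));line((-.005,-.088,.052),(-.062,-.088,.052),(0,0,255))
line((.055,.025,.068),(.055,-.025,.068),(0,255,255))
cv2.imwrite('pics/ovs.png',o)
```

```text
(no output)
```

View pics/ovs.png

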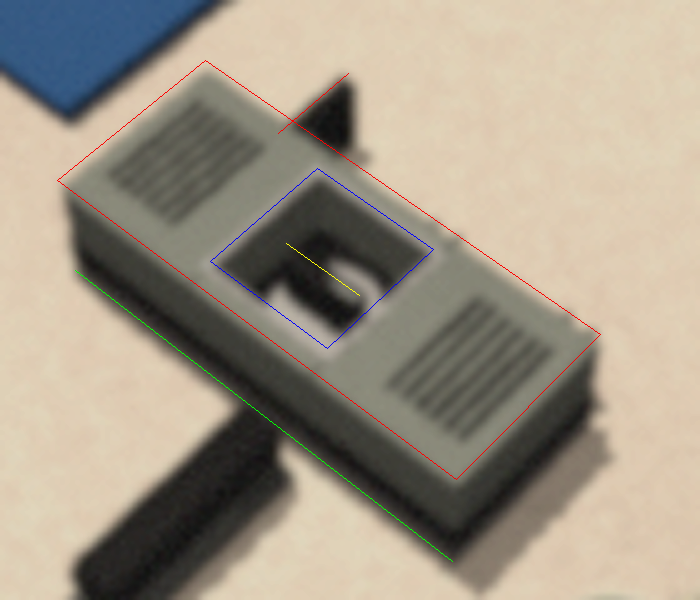

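```bash
cat >> h.py <<'E'
def goto(p,yaw=None):
    s,R=state();d=R.T@(np.array(p)-s['tool_pos'])/0.4
    y=np.arctan2(R[1,1],R[0,1]);tw=0 if yaw is None else -np.degrees((yaw-y))/60
    print('inc',d.round(4),'twist',round(tw,4),'dist',np.linalg.norm(d)*400)
E
python3 - <<'E'
from h import *
t=np.array([.587,-.0295]);th=-.112
p=loc(t,th,(.055,0,.2));print(p)
goto(p,th)
im=cv2.imread('pics/top0.png')
hsv=cv2.cvtColor(im,cv2.COLOR_BGR2HSV)
m=cv2.inRange(hsv,(100,120,40),(125,255,255))
cs,_=cv2.findContours(m,cv2.RETR_EXTERNAL,cv2.CHAIN_APPROX_NONE)
x=max(cs,key=cv2.contourArea);a=cv2.approxPolyDP(x,8,True)[:,0];print(a)
P=np.array([ray('top',u,v,0.016)[:2] for u,v in a]);print(P,P.mean(0))
E
```

```text
[ 0.6416554  -0.03564713  0.2       ]
t 0.1 pos [ 0.2153 -0.4784  0.2261] y-yaw -1.148 tilt [-4.0e-04  1.3e-03 -1.0e+00] q [-1.294  0.343  1.525 -0.     1.275 -0.146] F [0.3 0.5 0.5] T [-0.01  0.01 -0.05] open 0.0917
inc [ 0.0664 -0.5721 -1.4261] twist -0.9893 dist 615.212651653512
[[424 204]
 [424 274]
 [509 277]
 [505 208]]
[[ 0.59660456 -0.25360413]
 [ 0.43515419 -0.23288383]
 [ 0.41261188 -0.42475906]
 [ 0.57152656 -0.4419275 ]] [ 0.5039743  -0.33829363]
```

{"method": "move_arm", "body": {"increments": [[0,-0.06,-0.15,-0.15],[0,-0.12,-0.3,-0.3],[0,-0.18,-0.45,-0.45],[0,-0.23,-0.57,-0.6],[0,-0.29,-0.71,-0.7]], "gripper": 0.7}}

```text
time: 0.72
tool_pos: [0.4278, -0.2549, 0.2265]
tool_rot: [-1.402, 1.571, 2.899]
contact_force: [-0.3, -0.5, 0.3]
opening: 0.0463
```

```bash
python3 -c "
from h import *
goto([.6417,-.0356,.2],-.112)"
```

```text
t 0.72 pos [ 0.4278 -0.2549  0.2265] y-yaw -0.4112 tilt [-3.e-04  1.e-04 -1.e+00] q [-0.691  0.293  1.596 -0.     1.253 -0.28 ] F [-0.3 -0.5  0.3] T [-0.04 -0.04  0.03] open 0.0463
inc [ 0.0662  0.2711 -0.7163] twist -0.2857 dist 307.48075246834253
```

{"method": "move_arm", "body": {"increments": [[0.02,0.06,-0.15,-0.1],[0.04,0.12,-0.3,-0.2],[0.06,0.18,-0.45,-0.286],[0.066,0.235,-0.6,-0.286],[0.066,0.271,-0.716,-0.286]]}}

```text
time: 1.35
tool_pos: [0.6425, -0.0362, 0.1994]
tool_rot: [-1.512, 1.569, 3.085]
contact_force: [0.6, -1.4, -0.1]
opening: 0.0279
```

Run:
```python
from h import *
goto([.6417,-.0356,.06],-.112)
shot('top','t1',(250,120,410,240),5);shot('scene','s1',(240,120,400,260),5)
print(proj('top',robot.observe()['tool_pos']),proj('scene',robot.observe()['tool_pos']))
```

```text
t 1.35 pos [ 0.6425 -0.0362  0.1994] y-yaw -0.1151 tilt [-1.3e-03  1.0e-04 -1.0e+00] q [-0.175  0.584  1.206 -0.     1.353 -0.06 ] F [ 0.6 -1.4 -0.1] T [-0.1  -0.12 -0.02] open 0.0279
inc [ 0.3484 -0.0016 -0.0014] twist -0.003 dist 139.35831494154323
[329.95083817 171.13359144] [303.57660568 186.92920526]
```

View pics/t1.png

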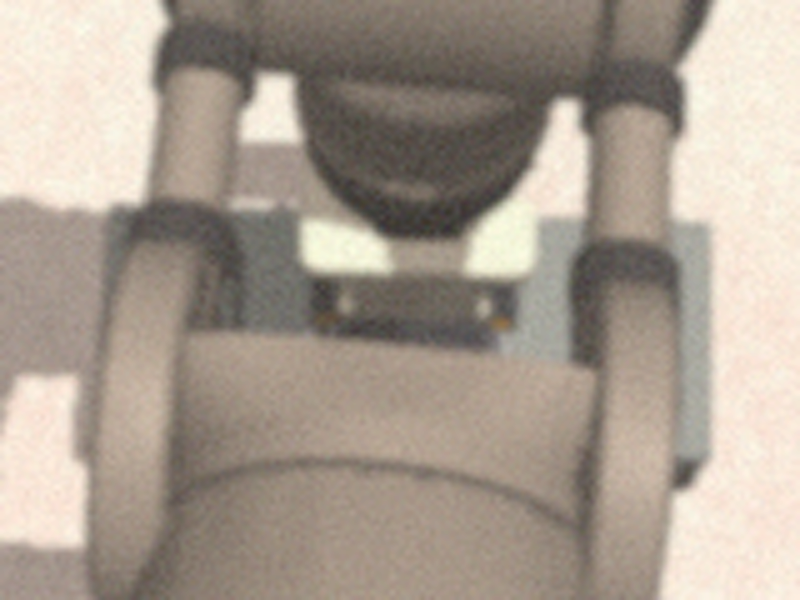

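View pics/s1.png

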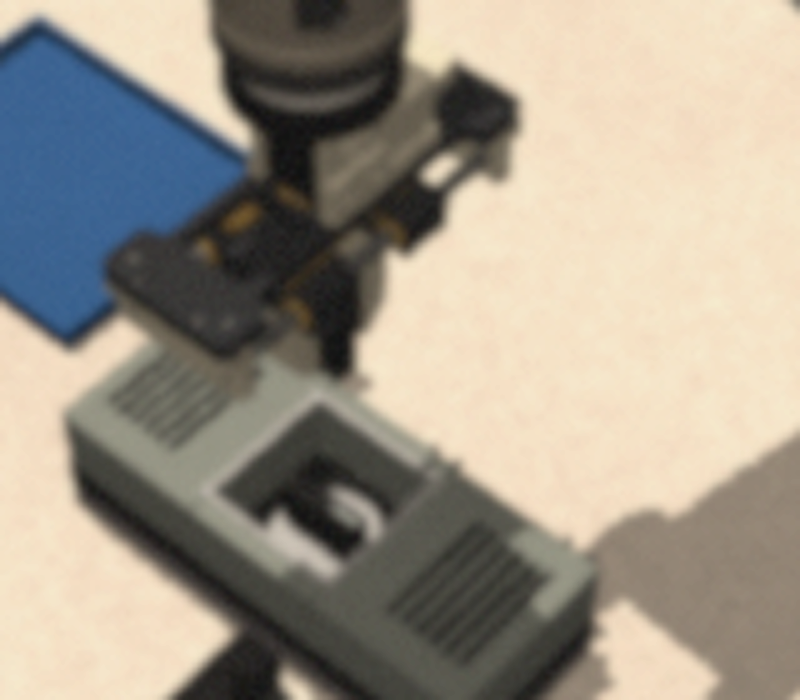

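{"method": "move_arm", "body": {"increments": [[0.13,0,0,0],[0.26,0,0,0],[0.26,0,0,0]]}}

```text
time: 1.82
tool_pos: [0.6381, -0.038, 0.092]
tool_rot: [-1.606, 1.561, 2.99]
contact_force: [-0.3, 0.6, -0.0]
opening: 0.0275
```

Run:
```python
from h import *
goto([.6417,-.0356,.06],-.112)
im=shot('scene','s2')
u0,v0,u1,v1=250,150,370,250;k=6
o=cv2.convertScaleAbs(cv2.resize(im[v0:v1,u0:u1],None,fx=k,fy=k,interpolation=cv2.INTER_CUBIC),alpha=2)
s,R=state()
for y in(-.033,-.014,.014,.033):
  for z in(-.0095,.0095):
    u,v=proj('scene',s['tool_pos']+R@np.array([0,y,z]));cv2.circle(o,(int((u-u0)*k+3),int((v-v0)*k+3)),3,(0,0,255),-1)
cv2.imwrite('pics/s2.png',o)
```

```text
t 1.82 pos [ 0.6381 -0.038   0.092 ] y-yaw -0.1158 tilt [-0.01    0.0015 -0.9999] q [-0.179  0.676  1.347 -0.     1.129 -0.063] F [-0.3  0.6 -0. ] T [ 0.06 -0.09 -0.  ] open 0.0275
inc [ 0.0798  0.009  -0.007 ] twist -0.0037 dist 32.25693353819548
t 1.88 pos [ 0.6404 -0.0384  0.0953] y-yaw -0.1159 tilt [-3.7e-03  5.0e-04 -1.0e+00] q [-0.179  0.673  1.343 -0.     1.13  -0.063] F [-0.3 -0.2  0.7] T [-0.01 -0.12 -0.  ] open 0.0272
```

View pics/s2.png

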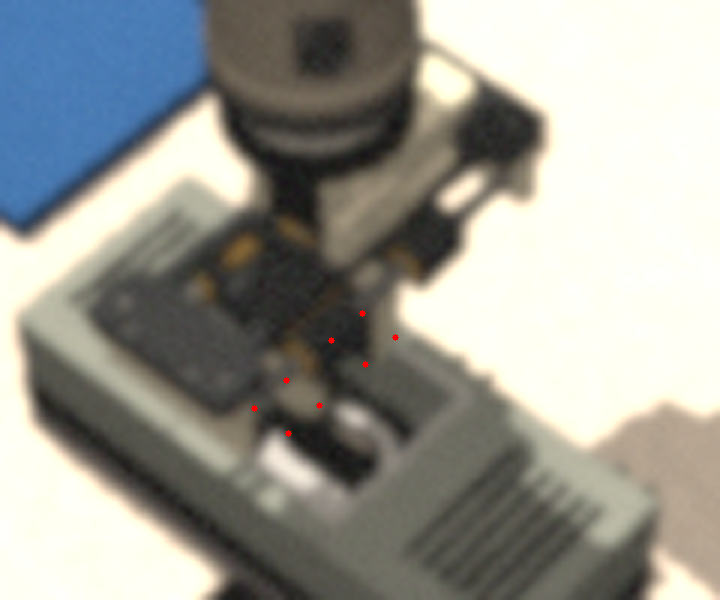

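Run:
```python
from h import *
goto([.6417,-.0361,.041],-.112)
```

```text
t 1.88 pos [ 0.6404 -0.0384  0.0953] y-yaw -0.1159 tilt [-3.7e-03  5.0e-04 -1.0e+00] q [-0.179  0.673  1.343 -0.     1.13  -0.063] F [-0.3 -0.2  0.7] T [-0.01 -0.12 -0.  ] open 0.0272
inc [ 0.1358  0.003  -0.006 ] twist -0.0037 dist 54.40160469794066
```

{"method": "move_arm", "body": {"increments": [[0.01,0.003,-0.006,-0.003],[0.04,0.003,-0.006,-0.003],[0.07,0.003,-0.006,-0.003],[0.07,0.003,-0.006,-0.003]]}}

```text
time: 2.38
tool_pos: [0.6421, -0.0357, 0.067]
tool_rot: [-1.586, 1.568, 3.014]
contact_force: [-0.8, -0.6, -0.5]
opening: 0.0279
```

Run:
```python
from h import *
goto([.6417,-.0361,.041],-.112)
```

```text
t 2.38 pos [ 0.6421 -0.0357  0.067 ] y-yaw -0.1123 tilt [-2.5e-03  3.0e-04 -1.0e+00] q [-0.175  0.706  1.365 -0.     1.073 -0.062] F [-0.8 -0.6 -0.5] T [-0.03 -0.05 -0.02] open 0.0279
inc [ 0.0651 -0.0008  0.0011] twist -0.0003 dist 26.04831419729286
```

{"method": "move_arm", "body": {"increments": [[0.03,-0.001,0.001,0],[0.065,-0.001,0.001,0],[0.065,-0.001,0.001,0]]}}

```text
time: 2.75
tool_pos: [0.6414, -0.036, 0.0404]
tool_rot: [-1.605, 1.567, 2.995]
contact_force: [-0.4, -1.1, 0.0]
opening: 0.0276
```

{"method": "move_arm", "body": {"increments": [[0,0,0,0],[0,0,0,0],[0,0,0,0],[0,0,0,0]], "gripper": 1, "squeeze": 20}}

```text
time: 3.25
tool_pos: [0.6447, -0.0365, 0.0428]
tool_rot: [1.531, 1.566, -0.153]
contact_force: [7.4, -0.5, -4.5]
opening: 0.0139
```

Run:
```python
from h import *
goto([.6417,-.0361,.041],-.112)
```

```text
t 3.25 pos [ 0.6447 -0.0365  0.0428] y-yaw -0.1124 tilt [ 5.1e-03 -8.0e-04 -1.0e+00] q [-0.175  0.735  1.383  0.     1.018 -0.063] F [ 7.4 -0.5 -4.5] T [-0.1  -1.11  0.06] open 0.0139
inc [ 0.0046 -0.0075 -0.0002] twist -0.0003 dist 3.510748315832605
```

{"method": "move_arm", "body": {"increments": [[0.0,0.01,0,0],[0.0,0.01,0,0],[0.0,0.01,0,0]]}}

```text
time: 3.62
tool_pos: [0.6448, -0.0365, 0.0428]
tool_rot: [-1.494, 1.567, 3.107]
contact_force: [-7.0, -1.1, 5.6]
opening: 0.0139
```

Run:
```python
from h import *
goto([.6417,-.0361,.041],-.112)
```

```text
t 3.62 pos [ 0.6448 -0.0365  0.0428] y-yaw -0.112 tilt [-3.9e-03  1.0e-04 -1.0e+00] q [-1.750e-01  7.400e-01  1.373e+00 -1.000e-03  1.032e+00 -6.200e-02] F [-7.  -1.1  5.6] T [-0.    1.11  0.03] open 0.0139
inc [ 0.0045 -0.0078 -0.0001] twist -0.0 dist 3.6204272068836816
```

{"method": "move_arm", "body": {"increments": [[0.0,-0.005,0,-0.1],[0.0,-0.005,0,-0.25],[0.0,-0.005,0,-0.4],[0.0,-0.005,0,-0.5],[0.0,-0.005,0,-0.5]], "squeeze": 30}}

```text
time: 4.25
tool_pos: [0.645, -0.0365, 0.0428]
tool_rot: [0.912, 1.57, -0.249]
contact_force: [1.1, 0.2, 0.6]
opening: 0.0138
```

Run:
```python
from h import *
goto([.6447,-.0361,.041],1.238)
```

```text
t 4.25 pos [ 0.645  -0.0365  0.0428] y-yaw 0.4104 tilt [ 1.1e-03 -3.0e-04 -1.0e+00] q [-0.175  0.738  1.378 -0.     1.025 -0.585] F [1.1 0.2 0.6] T [ 0.03 -0.17  0.03] open 0.0138
inc [ 0.0045 -0.0003 -0.0012] twist -0.7903 dist 1.8768027500616113
```

{"method": "move_arm", "body": {"increments": [[0.0,0,0,-0.17],[0.0,0,0,-0.34],[0.0,0,0,-0.51],[0.0,0,0,-0.68],[0.0,0,0,-0.77]]}}

```text
time: 4.88
tool_pos: [0.6452, -0.0362, 0.0428]
tool_rot: [0.439, 1.569, 0.087]
contact_force: [1.7, 1.6, 0.1]
opening: 0.0138
```

{"method": "move_arm", "body": {"increments": [[0.0,0,0,-0.03],[0.0,0,0,-0.04],[0.0,0,0,-0.04]]}}

```text
time: 5.25
tool_pos: [0.6452, -0.0362, 0.0428]
tool_rot: [0.429, 1.569, 0.116]
contact_force: [3.7, 2.2, 1.9]
opening: 0.0138
```

Run:
```python
from h import *
goto([.6447,-.0361,.041],1.238)
```

```text
t 5.25 pos [ 0.6452 -0.0362  0.0428] y-yaw 1.2575 tilt [ 1.8e-03  2.0e-04 -1.0e+00] q [-1.750e-01  7.380e-01  1.378e+00  1.000e-03  1.024e+00 -1.433e+00] F [3.7 2.2 1.9] T [ 0.44 -0.68 -0.53] open 0.0138
inc [ 0.0046 -0.0001 -0.0013] twist 0.0187 dist 1.910763969544499
```

{"method": "move_arm", "body": {"increments": [[0.0,0,0,0.03],[0.0,0,0,0.03]]}}

```text
time: 5.5
tool_pos: [0.6452, -0.0362, 0.0428]
tool_rot: [0.24, 1.569, -0.104]
contact_force: [3.6, 2.9, 2.9]
opening: 0.0137
```

{"method": "move_arm", "body": {"increments": [[0.0,0,0,0],[0.0,0,0,0],[-0.05,0,0,0],[-0.15,0,0,0],[-0.3,0,0,0]], "gripper": 0.7}}

```text
time: 6.12
tool_pos: [0.6427, -0.0365, 0.1611]
tool_rot: [-2.866, 1.565, 3.074]
contact_force: [0.3, 0.2, 0.1]
opening: 0.0273
```

Run:
```python
from h import *
t=np.array([.5903,-.0305]);th=-.107
p=loc(t,th,(-.04,-.088,.13));print(p)
goto(p,th+np.pi/2)
```

```text
[ 0.54113072 -0.11372489  0.13      ]
t 6.12 pos [ 0.6427 -0.0365  0.1611] y-yaw 1.2275 tilt [-6.3e-03  4.0e-04 -1.0e+00] q [-1.750e-01  6.160e-01  1.256e+00 -1.000e-03  1.276e+00 -1.403e+00] F [0.3 0.2 0.1] T [ 0.07 -0.23  0.02] open 0.0273
inc [ 0.0793 -0.267  -0.1737] twist -0.2256 dist 131.29177465129905
```

{"method": "move_arm", "body": {"increments": [[0.0,-0.11,-0.07,-0.1],[0.03,-0.2,-0.14,-0.22],[0.05,-0.267,-0.174,-0.226],[0.05,-0.267,-0.174,-0.226]], "gripper": 0.4}}

```text
time: 6.62
tool_pos: [0.541, -0.1148, 0.1417]
tool_rot: [3.137, 1.568, 3.028]
contact_force: [-0.0, 0.1, -0.6]
opening: 0.0549
```

Run:
```python
from h import *
t=np.array([.5903,-.0305]);th=-.107
goto(loc(t,th,(-.04,-.088,.0152)),th+np.pi/2)
shot('scene','s3',(240,150,380,270),5);shot('top','t3',(250,130,420,250),4.5)
```

```text
t 6.62 pos [ 0.541  -0.1148  0.1417] y-yaw 1.4619 tilt [-3.e-03  3.e-04 -1.e+00] q [-3.470e-01  4.750e-01  1.566e+00 -1.000e-03  1.104e+00 -1.809e+00] F [-0.   0.1 -0.6] T [ 0.09 -0.2  -0.05] open 0.0549
inc [0.3162 0.0027 0.0011] twist -0.0018 dist 126.47822050274746
```

View pics/s3.png

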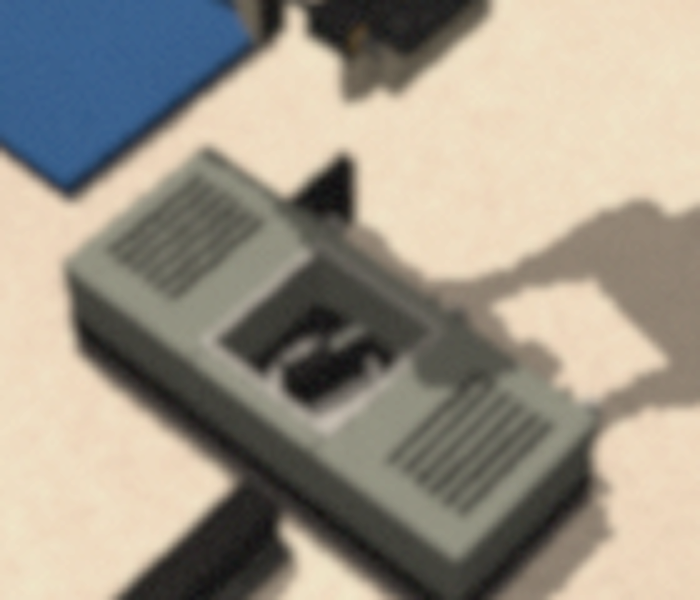

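View pics/t3.png

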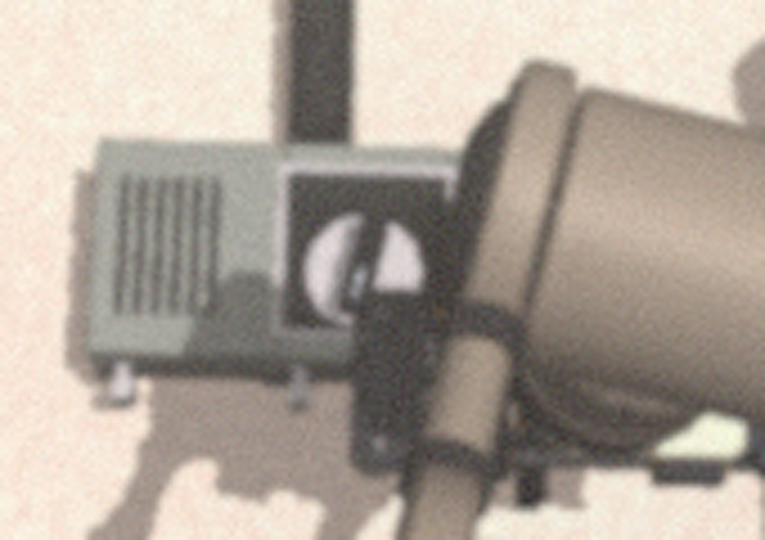

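{"method": "move_arm", "body": {"increments": [[0.1,0.003,0.009,0],[0.2,0.003,0.009,0],[0.26,0.003,0.009,0],[0.31,0.003,0.009,0],[0.31,0.003,0.009,0]]}}

```text
time: 7.35
tool_pos: [0.5465, -0.1118, 0.0169]
tool_rot: [2.926, 1.568, 2.821]
contact_force: [-0.0, 0.2, -0.1]
opening: 0.055
```

{"method": "move_arm", "body": {"increments": [[0,0,0,0],[0,0,0,0],[0,0,0,0],[0,0,0,0],[0,0,0,0]], "gripper": 1, "squeeze": 35}}

```text
time: 7.98
tool_pos: [0.5468, -0.113, 0.0186]
tool_rot: [-0.822, 1.57, -0.928]
contact_force: [0.5, -1.2, 2.8]
opening: 0.0115
```

Run:
```python
from h import *
t=np.array([.5903,-.0305]);th=-.107
goto(loc(t,th,(-.044,-.088,.0165)),th+np.pi/2)
```

```text
t 7.97 pos [ 0.5468 -0.113   0.0186] y-yaw 1.4647 tilt [ 2.e-04 -3.e-04 -1.e+00] q [-0.341  0.645  1.667 -0.     0.829 -1.805] F [ 0.5 -1.2  2.8] T [ 0.1  -0.1  -0.08] open 0.0115
inc [ 0.0052 -0.0034 -0.0239] twist 0.0008 dist 9.876184833277144
```

{"method": "move_arm", "body": {"increments": [[0,0,-0.05,0],[0,0,-0.1,0],[0,0,-0.16,0],[0,0,-0.21,0],[0,0,-0.24,0]]}}

```text
time: 8.6
tool_pos: [0.4509, -0.1027, 0.0185]
tool_rot: [-0.33, 1.57, -0.436]
contact_force: [1.1, 0.1, 0.3]
opening: 0.0119
```

Run:
```python
from h import *
state()
shot('scene','s4',(220,120,380,250),5)
```

```text
t 8.6 pos [ 0.4509 -0.1027  0.0185] y-yaw 1.4645 tilt [ 6.e-04 -3.e-04 -1.e+00] q [-0.39   0.524  1.937 -0.     0.679 -1.854] F [1.1 0.1 0.3] T [ 0.12 -0.27  0.01] open 0.0119
```

View pics/s4.png

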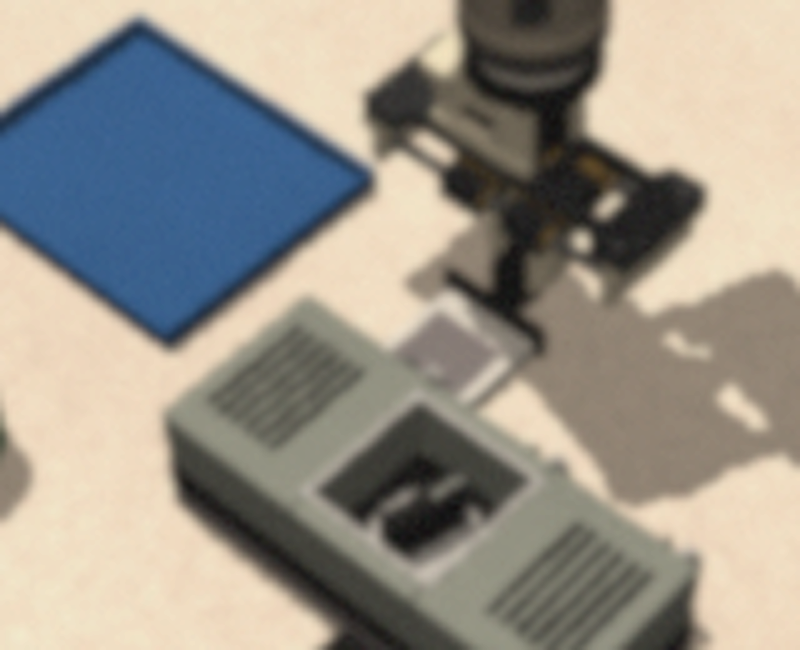

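{"method": "move_arm", "body": {"increments": [[-0.07,0,-0.03,0],[-0.14,0,-0.03,0],[-0.2,0,-0.03,0],[-0.2,0,-0.03,0]]}}

```text
time: 9.15
tool_pos: [0.4405, -0.1018, 0.0994]
tool_rot: [-0.319, 1.568, -0.424]
contact_force: [0.8, -0.3, -3.2]
opening: 0.0116
```

Run:
```python
from h import *
t=np.array([.507,-.3385]);th=-.12
p=loc(t,th,(-.04,.045,.1));print(p)
goto(p,th+np.pi/2)
```

```text
[ 0.4726747  -0.28903512  0.1       ]
t 9.15 pos [ 0.4405 -0.1018  0.0994] y-yaw 1.4648 tilt [ 0.003  -0.0013 -1.    ] q [-0.397  0.367  1.895 -0.     0.876 -1.862] F [ 0.8 -0.3 -3.2] T [ 0.13  0.01 -0.01] open 0.0116
inc [-0.0007 -0.457   0.1295] twist 0.0134 dist 190.00016187810985
```

{"method": "move_arm", "body": {"increments": [[0,-0.11,0.03,0],[0,-0.23,0.06,0.013],[0,-0.35,0.1,0.013],[0,-0.457,0.13,0.013],[0,-0.457,0.13,0.013]]}}

```text
time: 9.78
tool_pos: [0.4715, -0.2913, 0.0963]
tool_rot: [3.025, 1.57, 2.902]
contact_force: [-0.4, 1.1, -2.1]
opening: 0.0118
```

Run:
```python
from h import *
t=np.array([.507,-.3385]);th=-.12
p=loc(t,th,(-.04,.045,.0235));print(p)
goto(p,th+np.pi/2)
shot('scene','s5',(190,90,350,220),5)
```

```text
[ 0.4726747  -0.28903512  0.0235    ]
t 9.78 pos [ 0.4715 -0.2913  0.0963] y-yaw 1.4478 tilt [-1.1e-03  3.0e-04 -1.0e+00] q [-6.910e-01  5.300e-01  1.615e+00 -1.000e-03  9.970e-01 -2.139e+00] F [-0.4  1.1 -2.1] T [ 0.15  0.   -0.03] open 0.0118
inc [0.182  0.006  0.0025] twist -0.0028 dist 72.84363243776549
```

View pics/s5.png

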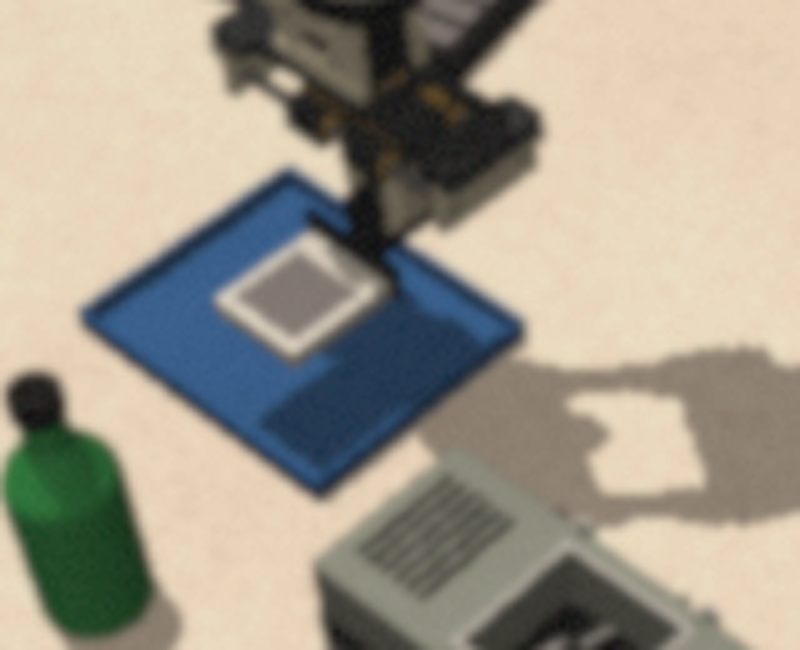

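{"method": "move_arm", "body": {"increments": [[0.07,0.006,0.0025,0],[0.13,0.006,0.0025,0],[0.17,0.006,0.0025,0],[0.182,0.006,0.0025,0],[0.182,0.006,0.0025,0]]}}

```text
time: 10.45
tool_pos: [0.4731, -0.2861, 0.0256]
tool_rot: [3.043, 1.571, 2.923]
contact_force: [-0.1, -0.2, -2.3]
opening: 0.012
```

Run:
```python
from h import *
state()
shot('scene','s6',(190,90,350,220),5)
```

```text
t 10.45 pos [ 0.4731 -0.2861  0.0256] y-yaw 1.4515 tilt [-1.e-04  0.e+00 -1.e+00] q [-0.683  0.627  1.678 -0.     0.836 -2.134] F [-0.1 -0.2 -2.3] T [ 0.1  -0.08  0.04] open 0.012
```

View pics/s6.png

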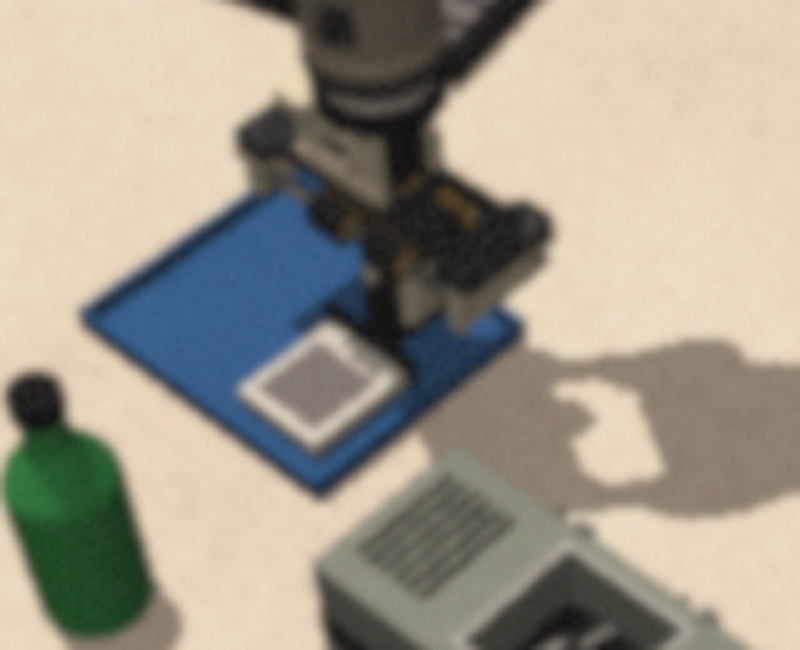

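{"method": "move_arm", "body": {"increments": [[0.005,-0.006,0,0],[0.009,-0.01,0,0],[0.009,-0.01,0,0]]}}

```text
time: 10.88
tool_pos: [0.4728, -0.2907, 0.0225]
tool_rot: [-0.48, 1.57, -0.599]
contact_force: [-0.7, 1.0, 1.5]
opening: 0.0115
```

{"method": "move_arm", "body": {"increments": [[0,0,0,0],[0,0,0,0],[0,0,0,0],[-0.1,0,0,0],[-0.2,0,0,0]], "gripper": 0.5}}

```text
time: 11.5
tool_pos: [0.4723, -0.2901, 0.1024]
tool_rot: [2.61, 1.569, 2.49]
contact_force: [0.2, -1.0, -0.3]
opening: 0.046
```

{"method": "move_arm", "body": {"increments": [[-0.1,0.1,0,-0.1],[-0.15,0.25,-0.05,-0.2],[-0.15,0.4,-0.1,-0.3],[-0.15,0.55,-0.2,-0.3],[-0.15,0.7,-0.2,-0.3]]}}

```text
time: 12.12
tool_pos: [0.4247, -0.0109, 0.1621]
tool_rot: [-2.144, 1.571, -1.95]
contact_force: [0.8, -0.2, 0.4]
opening: 0.0457
```

Run:
```python
from h import *
state()
shot('scene','s7',(190,90,350,220),5)
shot('top','t7',(120,150,280,390),2.5)
im=cv2.imread('pics/t7_raw.png')
cv2.imwrite('pics/t7b.png',cv2.convertScaleAbs(im,alpha=1.6))
```

```text
t 12.12 pos [ 0.4247 -0.0109  0.1621] y-yaw 1.764 tilt [-1.e-04 -2.e-04 -1.e+00] q [-0.206  0.232  1.879 -0.     1.03  -1.97 ] F [ 0.8 -0.2  0.4] T [ 0.14 -0.23 -0.02] open 0.0457
```

View pics/s7.png

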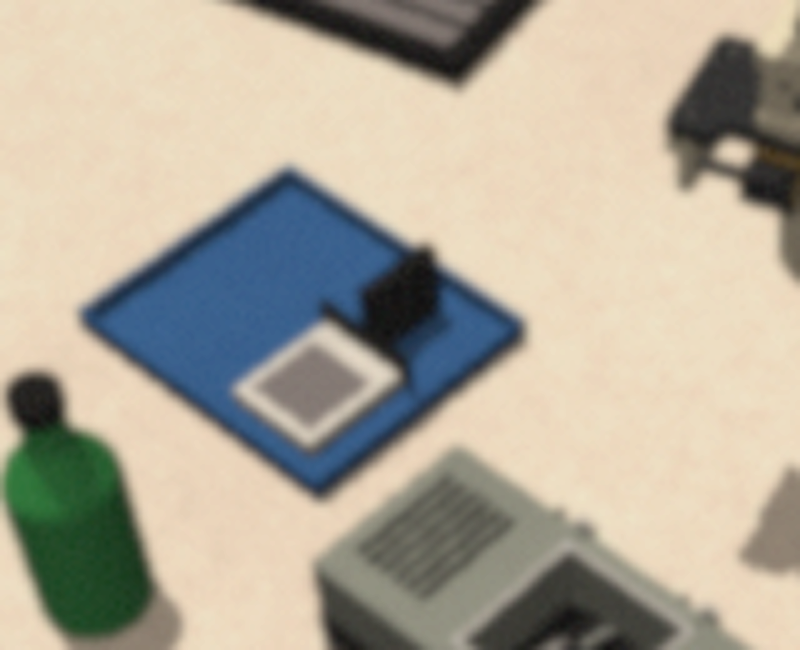

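View pics/t7b.png

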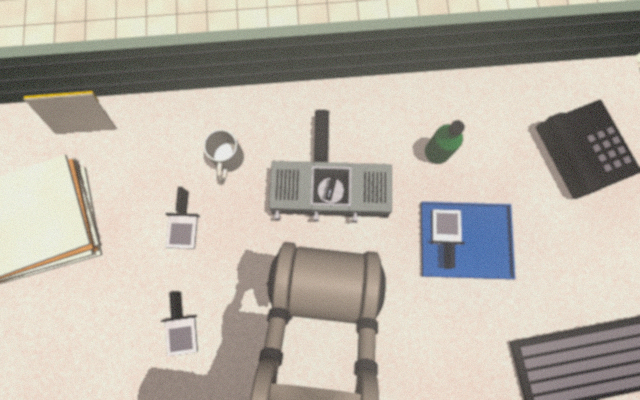

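Run:
```python
from h import *
im=cv2.imread('pics/t7_raw.png')
a=[]
for (u0,v0) in((150,180),(145,285)):
    a.append(cv2.convertScaleAbs(cv2.resize(im[v0:v0+75,u0:u0+55],None,fx=7,fy=7,interpolation=cv2.INTER_CUBIC),alpha=1.6))
cv2.imwrite('pics/n7.png',np.hstack(a))
```

```text
(no output)
```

View pics/n7.png

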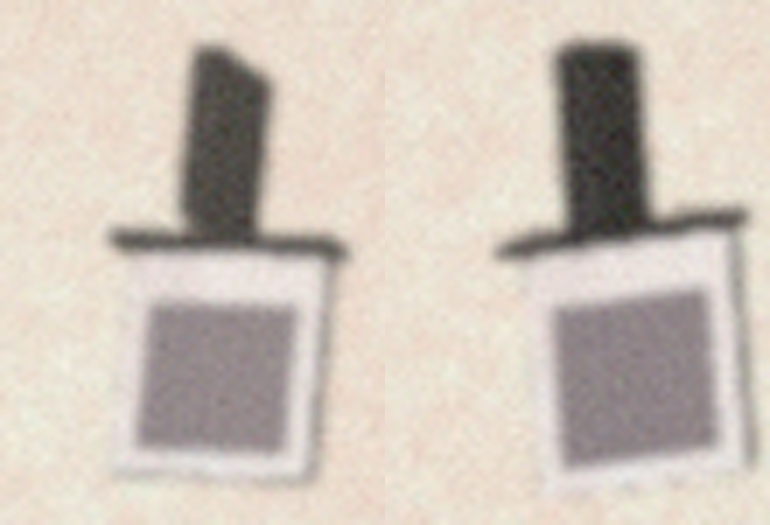

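Run:
```python
from h import *
def f(u0,v0,bl,br,nl,nr):
    W=[ray('top',u0+(p[0]-3)/7,v0+(p[1]-3)/7,z)[:2] for p,z in((bl,.022),(br,.022),(nl,.012),(nr,.012))]
    t,th,res=fit([(-.0025,-.037),(-.0025,.037),(.075,-.033),(.075,.033)],W)
    print(t,th,res.round(4)); h=loc(t,th,(-.04,0,.034));print('handle',h, 'r',np.hypot(*h[:2]), 'yaw c',th)
f(150,180,(113,240),(346,250),(118,470),(312,480))
f(145,285,(113,250),(361,213),(163,490),(363,465))
```

```text
[0.61515538 0.31132428] 3.0158821353367906 [[-0.0008  0.0021]
 [-0.0012 -0.0016]
 [ 0.0011 -0.001 ]
 [ 0.0009  0.0006]]
handle [0.65483973 0.30630909 0.034     ] r 0.7229386800865552 yaw c 3.0158821353367906
[0.38276545 0.32395367] -3.0914031848948107 [[-0.0012  0.0022]
 [ 0.0001 -0.0024]
 [ 0.001  -0.0014]
 [ 0.0001  0.0016]]
handle [0.42271508 0.32596041 0.034     ] r 0.5337960551136832 yaw c -3.0914031848948107
```

Run:
```python
from h import *
goto([.4257,.326,.13],1.621)
```

```text
t 12.22 pos [ 0.4253 -0.0073  0.1622] y-yaw 1.7716 tilt [ 0.      0.0014 -1.    ] q [-0.199  0.233  1.878  0.002  1.031 -1.971] F [-0.1 -0.3  1.1] T [ 0.12 -0.12 -0.03] open 0.046
inc [0.0816 0.8162 0.1671] twist 0.1438 dist 334.82939872929546
```

{"method": "move_arm", "body": {"increments": [[0.0,0.15,0.03,0.03],[0.02,0.3,0.06,0.06],[0.04,0.45,0.09,0.1],[0.06,0.6,0.12,0.14],[0.08,0.75,0.15,0.144]], "gripper": 0.2}}

```text
time: 12.85
tool_pos: [0.4277, 0.2952, 0.1297]
tool_rot: [-0.19, 1.57, -0.147]
contact_force: [1.3, -0.0, -0.6]
opening: 0.0737
```

Run:
```python
from h import *
goto([.4257,.326,.13],1.621)
```

```text
t 12.85 pos [0.4277 0.2952 0.1297] y-yaw 1.6136 tilt [ 9.e-04 -1.e-04 -1.e+00] q [ 4.570e-01  4.320e-01  1.678e+00 -1.000e-03  1.031e+00 -1.156e+00] F [ 1.3 -0.  -0.6] T [ 0.03 -0.19 -0.01] open 0.0737
inc [-0.0008  0.0772 -0.0017] twist -0.007 dist 30.895047973969902
```

{"method": "move_arm", "body": {"increments": [[0.0,0.077,-0.002,-0.007],[0.0,0.077,-0.002,-0.007],[0.0,0.077,-0.002,-0.007]]}}

```text
time: 13.22
tool_pos: [0.4253, 0.3234, 0.1297]
tool_rot: [-1.986, 1.57, -1.936]
contact_force: [-0.0, 1.6, 0.7]
opening: 0.0736
```

Run:
```python
from h import *
goto([.4257,.326,.0185],1.621)
im=shot('scene','s8')
o=cv2.convertScaleAbs(cv2.resize(im[160:300,400:540],None,fx=4,fy=4,interpolation=cv2.INTER_CUBIC),alpha=1.6)
cv2.imwrite('pics/s8.png',o)
```

```text
t 13.22 pos [0.4253 0.3234 0.1297] y-yaw 1.6215 tilt [-3.e-04 -8.e-04 -1.e+00] q [ 5.070e-01  4.560e-01  1.636e+00 -1.000e-03  1.050e+00 -1.114e+00] F [-0.   1.6  0.7] T [ 0.14 -0.15 -0.02] open 0.0736
inc [0.278  0.0067 0.0013] twist 0.0005 dist 111.21638551615199
```

View pics/s8.png

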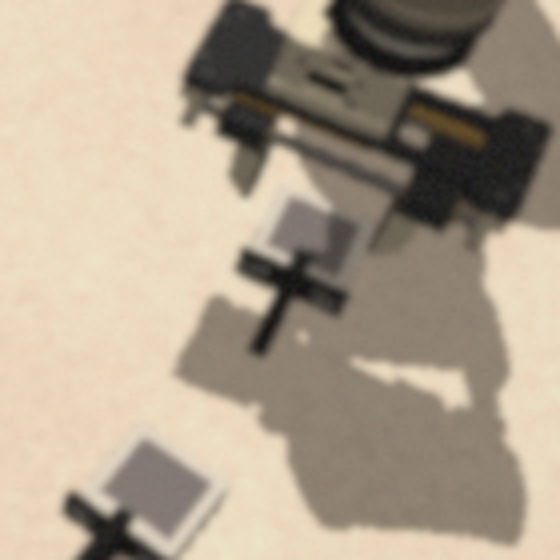

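{"method": "move_arm", "body": {"increments": [[0.1,0.007,0.001,0],[0.2,0.007,0.001,0],[0.25,0.007,0.001,0],[0.278,0.007,0.001,0],[0.278,0.007,0.001,0]]}}

```text
time: 13.9
tool_pos: [0.4256, 0.3264, 0.0186]
tool_rot: [-2.464, 1.57, -2.414]
contact_force: [-0.6, 0.2, 0.8]
opening: 0.0735
```

{"method": "move_arm", "body": {"increments": [[0,0,0,0],[0,0,0,0],[0,0,0,0],[0,0,0,0],[0,0,0,0]], "gripper": 1, "squeeze": 40}}

```text
time: 14.52
tool_pos: [0.4254, 0.3272, 0.0187]
tool_rot: [-0.202, 1.571, -0.151]
contact_force: [0.2, 0.5, 0.2]
opening: 0.0281
```

Run:
```python
from h import *
state()
im=shot('scene','s9')
o=cv2.convertScaleAbs(cv2.resize(im[160:320,400:540],None,fx=4,fy=4,interpolation=cv2.INTER_CUBIC),alpha=1.6)
cv2.imwrite('pics/s9.png',o)
```

```text
t 14.53 pos [0.4254 0.3272 0.0187] y-yaw 1.6219 tilt [ 1.e-04 -0.e+00 -1.e+00] q [ 0.513  0.617  1.73  -0.     0.795 -1.109] F [0.2 0.5 0.2] T [ 0.1  -0.16 -0.01] open 0.0281
```

View pics/s9.png

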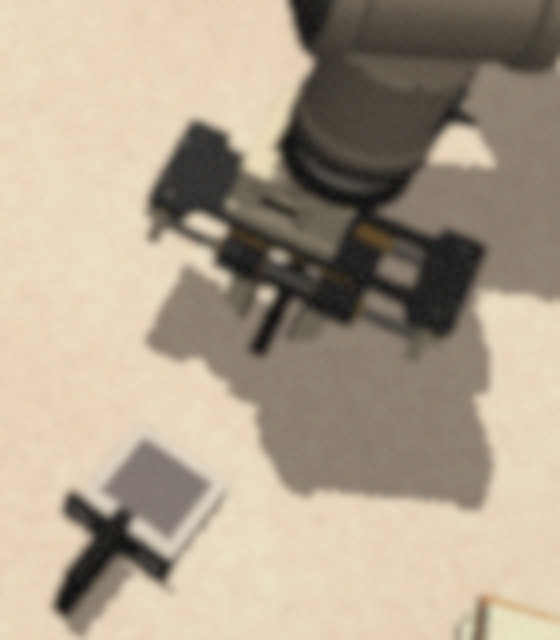

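{"method": "move_arm", "body": {"increments": [[0,0,0,0],[0,0,0,0],[0,0,0,0],[0,0,0,0]]}}

```text
time: 15.08
tool_pos: [0.4254, 0.3272, 0.0186]
tool_rot: [-0.208, 1.571, -0.157]
contact_force: [0.1, 1.0, -0.4]
opening: 0.0119
```

Run:
```python
from h import *
state()
```

```text
t 15.07 pos [0.4254 0.3272 0.0186] y-yaw 1.6218 tilt [ 0. -0. -1.] q [ 0.513  0.617  1.73  -0.     0.795 -1.109] F [ 0.1  1.  -0.4] T [ 0.17 -0.17  0.01] open 0.0119
```

{"method": "move_arm", "body": {"increments": [[-0.12,0,0,0],[-0.25,0,0,0],[-0.33,0,0,0.15],[-0.33,-0.1,0,0.3],[-0.33,-0.2,0,0.45]]}}

```text
time: 15.7
tool_pos: [0.4293, 0.2464, 0.1509]
tool_rot: [0.149, 1.57, -0.275]
contact_force: [0.4, -0.5, -1.5]
opening: 0.012
```

Run:
```python
from h import *
goto([.432,-.102,.15],-1.678)
shot('scene','s10',(320,100,520,260),4)
```

```text
t 15.7 pos [0.4293 0.2464 0.1509] y-yaw 1.1468 tilt [ 6.e-04 -2.e-04 -1.e+00] q [ 0.366  0.365  1.718 -0.     1.058 -0.78 ] F [ 0.4 -0.5 -1.5] T [ 0.04 -0.25  0.06] open 0.012
inc [ 0.0025 -0.7912  0.3645] twist 2.6975 dist 348.4396092047639
```

View pics/s10.png

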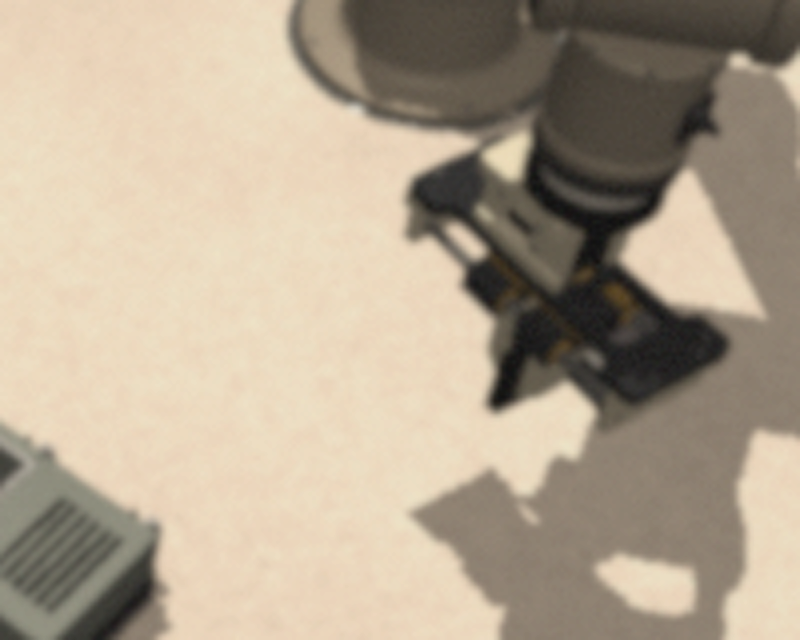

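{"method": "move_arm", "body": {"increments": [[0,-0.12,0.05,0.17],[0,-0.24,0.11,0.34],[0,-0.36,0.16,0.51],[0,-0.5,0.23,0.68],[0,-0.64,0.3,0.85]]}}

```text
time: 16.38
tool_pos: [0.4343, -0.037, 0.1507]
tool_rot: [0.526, 1.571, -0.789]
contact_force: [1.9, 0.4, -0.7]
opening: 0.0117
```

{"method": "move_arm", "body": {"increments": [[0,0,0,0.17],[0,0,0,0.34],[0,0,0,0.51],[0,0,0,0.68],[0,0,0,0.85]]}}

```text
time: 17.0
tool_pos: [0.4343, -0.0352, 0.1505]
tool_rot: [-0.872, 1.57, -3.078]
contact_force: [0.3, 0.1, -2.5]
opening: 0.0115
```

Run:
```python
from h import *
goto([.432,-.102,.12],-1.678)
```

```text
t 17.0 pos [ 0.4343 -0.0352  0.1505] y-yaw -0.635 tilt [-8.e-04 -1.e-04 -1.e+00] q [-0.257  0.267  1.869 -0.     1.006  0.378] F [ 0.3  0.1 -2.5] T [-0.18 -0.02 -0.03] open 0.0115
inc [0.0763 0.0946 0.1378] twist 0.996 dist 73.49492813255765
```

{"method": "move_arm", "body": {"increments": [[0,0.03,0.03,0.17],[0,0.06,0.08,0.34],[0,0.095,0.138,0.51],[0,0.095,0.138,0.68],[0,0.095,0.138,0.85]]}}

```text
time: 17.62
tool_pos: [0.4324, -0.1024, 0.1504]
tool_rot: [-0.282, 1.57, 2.905]
contact_force: [-1.2, -0.4, -1.0]
opening: 0.012
```

Run:
```python
from h import *
goto([.432,-.102,.04],-1.678)
```

```text
t 17.62 pos [ 0.4324 -0.1024  0.1504] y-yaw -1.526 tilt [-1.e-03  3.e-04 -1.e+00] q [-0.405  0.282  1.847 -0.     1.013  1.121] F [-1.2 -0.4 -1. ] T [-0.02  0.09  0.02] open 0.012
inc [ 0.2761 -0.0011  0.0006] twist 0.1452 dist 110.42611517264275
```

{"method": "move_arm", "body": {"increments": [[0.1,0,0,0.145],[0.2,0,0,0.145],[0.276,0,0,0.145],[0.276,0,0,0.145],[0.276,0,0,0.145]]}}

```text
time: 18.25
tool_pos: [0.4334, -0.1024, 0.0411]
tool_rot: [2.753, 1.57, -0.489]
contact_force: [0.7, -0.4, -1.3]
opening: 0.0116
```

Run:
```python
from h import *
t=np.array([.5903,-.0305]);th=-.107
goto(loc(t,th,(-.15,-.088,.022)),-1.678)
shot('scene','s11',(240,120,400,250),5);shot('top','t11',(250,150,420,290),4.5)
```

```text
t 18.25 pos [ 0.4334 -0.1024  0.0411] y-yaw -1.6713 tilt [ 1.e-03 -5.e-04 -1.e+00] q [-0.404  0.46   1.967 -0.     0.713  1.267] F [ 0.7 -0.4 -1.3] T [ 0.07  0.07 -0.01] open 0.0116
inc [ 0.0479 -0.0007  0.0042] twist 0.0064 dist 19.218959489134445
```

View pics/s11.png

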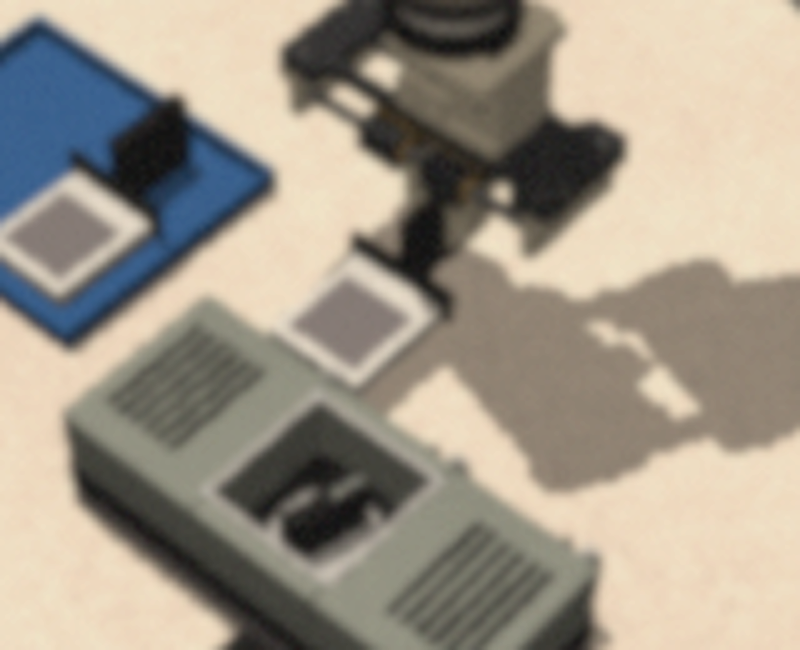

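View pics/t11.png

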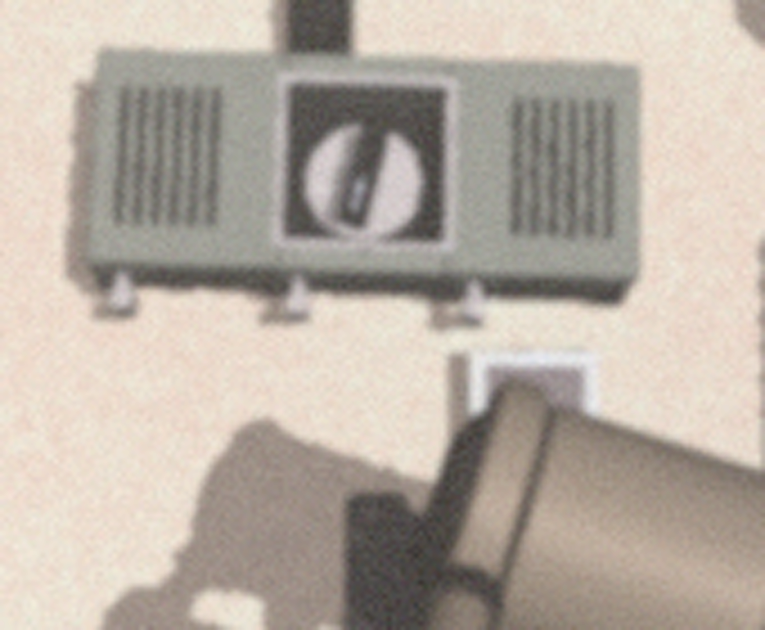

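{"method": "move_arm", "body": {"increments": [[0.03,-0.002,0,0.0064],[0.05,-0.002,0,0.0064],[0.05,-0.002,0,0.0064],[0.05,-0.002,0,0.0064]]}}

```text
time: 18.85
tool_pos: [0.4329, -0.1014, 0.0203]
tool_rot: [-0.018, 1.571, 3.016]
contact_force: [-0.4, 0.3, -1.4]
opening: 0.0118
```

Run:
```python
from h import *
t=np.array([.5903,-.0305]);th=-.107
goto(loc(t,th,(-.10,-.0875,.0205)),-1.678)
```

```text
t 18.85 pos [ 0.4329 -0.1014  0.0203] y-yaw -1.6783 tilt [-1.e-04  0.e+00 -1.e+00] q [-0.403  0.5    1.984 -0.     0.658  1.276] F [-0.4  0.3 -1.4] T [0.01 0.11 0.02] open 0.0118
inc [-0.0006  0.0004 -0.1223] twist -0.0003 dist 48.9141804273465
```

{"method": "move_arm", "body": {"increments": [[0,0,-0.03,0],[0,0,-0.06,0],[0,0,-0.09,0],[0,0,-0.122,0],[0,0,-0.122,0]]}}

```text
time: 19.48
tool_pos: [0.4826, -0.1069, 0.0203]
tool_rot: [2.821, 1.57, -0.428]
contact_force: [-0.5, -0.4, -2.4]
opening: 0.0117
```

Run:
```python
from h import *
t=np.array([.5903,-.0305]);th=-.107
goto(loc(t,th,(-.055,-.0875,.0205)),-1.678)
shot('scene','s12',(240,120,400,250),5);shot('top','t12',(250,150,420,290),4.5)
```

```text
t 19.48 pos [ 0.4826 -0.1069  0.0203] y-yaw -1.678 tilt [ 1.e-03 -4.e-04 -1.e+00] q [-0.373  0.56   1.85  -0.     0.731  1.305] F [-0.5 -0.4 -2.4] T [ 0.09  0.17 -0.01] open 0.0117
inc [-0.0005  0.0002 -0.1099] twist 0.0 dist 43.95978684425083
```

View pics/s12.png

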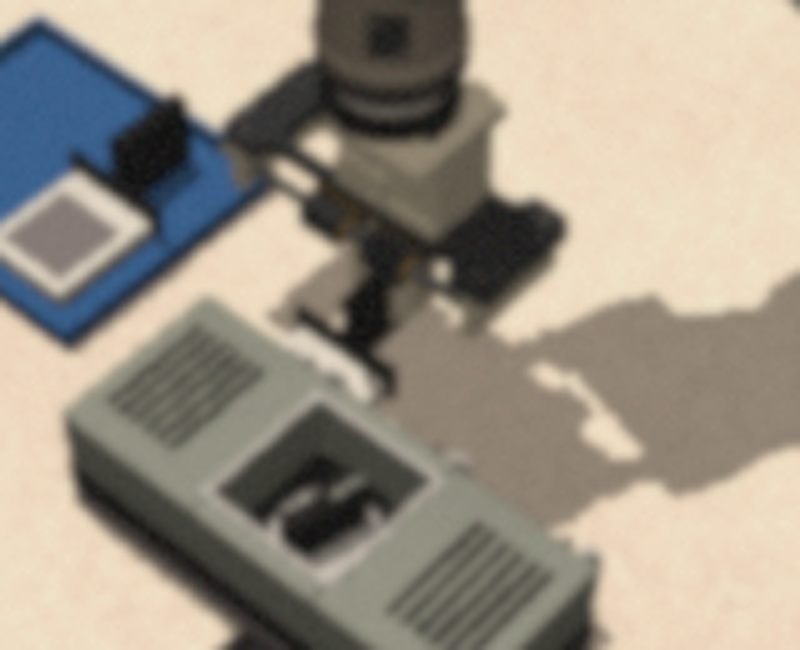

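View pics/t12.png

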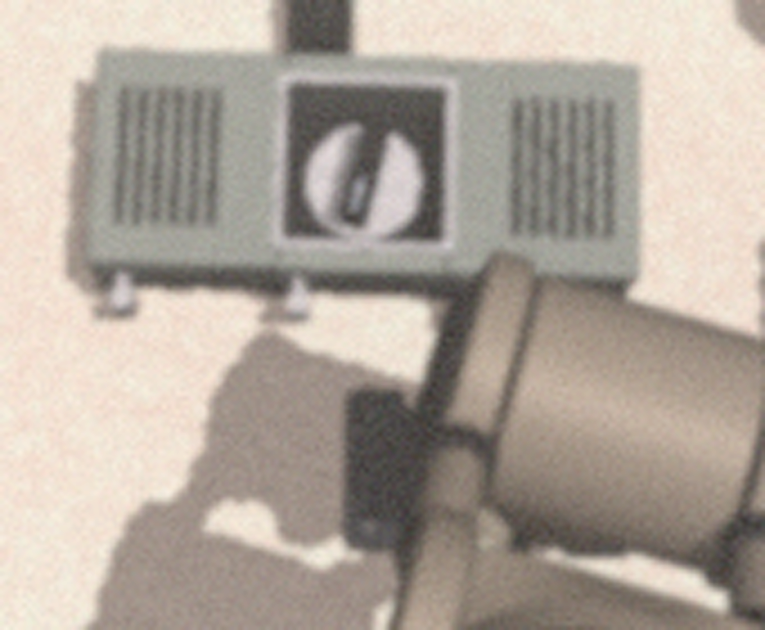

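{"method": "move_arm", "body": {"increments": [[0.001,0,-0.03,0],[0.002,0,-0.06,0],[0.003,0,-0.09,0],[0.003,0,-0.115,0],[0.003,0,-0.115,0]]}}

```text
time: 20.2
tool_pos: [0.5279, -0.1117, 0.019]
tool_rot: [2.776, 1.57, -0.473]
contact_force: [-0.0, -0.1, -0.6]
opening: 0.0117
```

Run:
```python
from h import *
t=np.array([.5903,-.0305]);th=-.107
goto(loc(t,th,(-.04,-.0875,.019)),-1.678)
shot('scene','s13',(240,120,400,250),5)
```

```text
t 20.2 pos [ 0.5279 -0.1117  0.019 ] y-yaw -1.6781 tilt [ 6.e-04 -3.e-04 -1.e+00] q [-0.351  0.62   1.722 -0.     0.799  1.328] F [-0.  -0.1 -0.6] T [0.03 0.11 0.02] open 0.0117
inc [ 0.0001  0.0002 -0.0333] twist -0.0001 dist 13.32608036498916
```

View pics/s13.png

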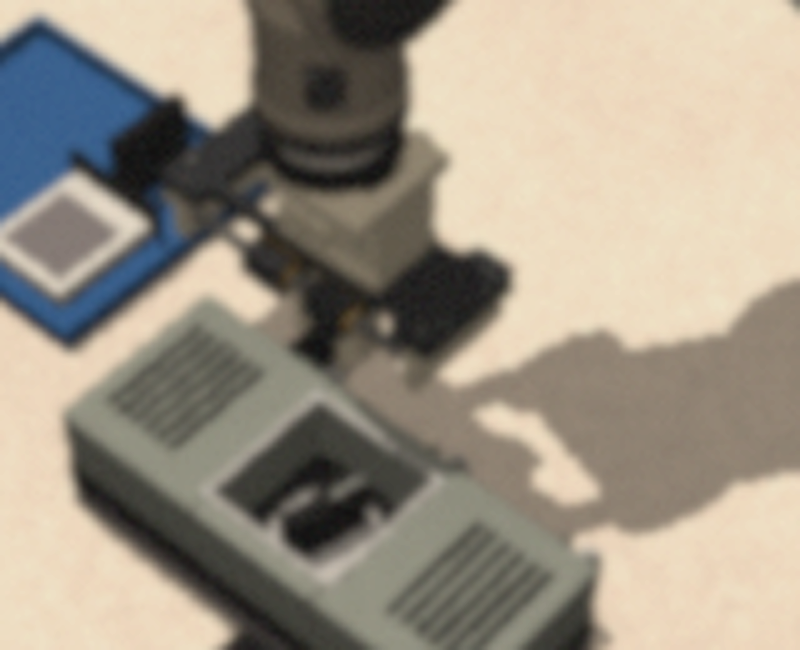

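{"method": "move_arm", "body": {"increments": [[0,0,-0.015,0],[0,0,-0.03,0],[0,0,-0.03,0]]}}

```text
time: 20.62
tool_pos: [0.5377, -0.1126, 0.0189]
tool_rot: [-0.113, 1.567, 2.921]
contact_force: [-6.3, 0.1, 1.9]
opening: 0.012
```

{"method": "move_arm", "body": {"increments": [[0,0,-0.006,0],[0,0,-0.012,0],[0,0,-0.012,0],[0,0,-0.012,0]]}}

```text
time: 21.12
tool_pos: [0.5378, -0.1125, 0.0186]
tool_rot: [-0.092, 1.557, 2.942]
contact_force: [-21.4, -1.1, 12.3]
opening: 0.0121
```

Run:
```python
from h import *
t=np.array([.5903,-.0305]);th=-.107
goto(loc(t,th,(-.04,-.0875,.019)),-1.678)
```

```text
t 21.12 pos [ 0.5378 -0.1125  0.0186] y-yaw -1.6782 tilt [-0.0131  0.0027 -0.9999] q [-0.345  0.639  1.68  -0.003  0.835  1.335] F [-21.4  -1.1  12.3] T [-0.19  3.06 -0.19] open 0.0121
inc [-0.0011  0.0008 -0.0086] twist -0.0002 dist 3.465967261314975
```

{"method": "move_arm", "body": {"increments": [[0,0,0.012,0],[0,0,0.012,0]]}}

```text
time: 21.38
tool_pos: [0.5378, -0.1126, 0.0189]
tool_rot: [-0.166, 1.568, 2.868]
contact_force: [-6.4, 1.1, 0.7]
opening: 0.0115
```

{"method": "move_arm", "body": {"increments": [[0,0,0,0],[0,0,0,0],[0,0,0,0],[-0.1,0,0,0],[-0.22,0,0,0]], "gripper": 0.5}}

```text
time: 22.0
tool_pos: [0.5387, -0.1127, 0.1074]
tool_rot: [-0.234, 1.569, 2.8]
contact_force: [1.0, -0.0, 0.5]
opening: 0.0459
```

{"method": "move_arm", "body": {"increments": [[-0.1,0,0.1,0],[-0.15,-0.1,0.15,0],[-0.15,-0.25,0.15,0],[-0.15,-0.4,0.15,0],[-0.15,-0.5,0.15,0]]}}

```text
time: 22.62
tool_pos: [0.5011, 0.0948, 0.1676]
tool_rot: [-2.862, 1.569, 0.174]
contact_force: [0.2, -1.1, -0.3]
opening: 0.0461
```

Run:
```python
from h import *
state()
shot('top','t14',(250,150,420,260),4.5)
shot('scene','s14',(240,140,380,260),5)
im=cv2.imread('pics/t14_raw.png')
cv2.imwrite('pics/n14.png',cv2.convertScaleAbs(cv2.resize(im[180:300,120:250],None,fx=5,fy=5,interpolation=cv2.INTER_CUBIC),alpha=1.6))
```

```text
t 22.62 pos [0.5011 0.0948 0.1676] y-yaw -1.6769 tilt [ 1.4e-03  2.0e-04 -1.0e+00] q [0.037 0.371 1.656 0.    1.113 1.713] F [ 0.2 -1.1 -0.3] T [ 0.05 -0.04 -0.02] open 0.0461
```

View pics/t14.png

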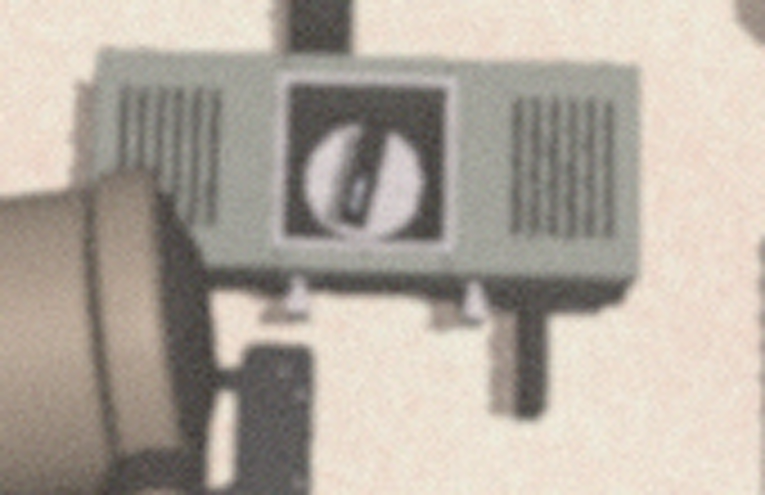

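View pics/s14.png

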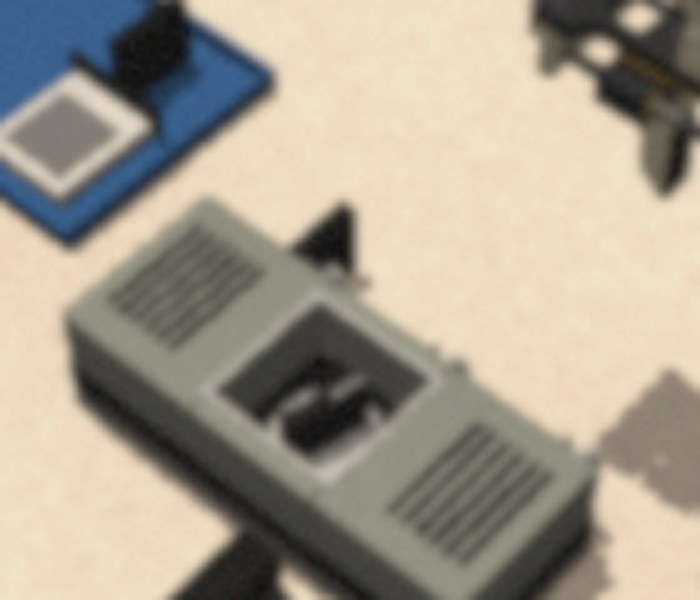

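View pics/n14.png

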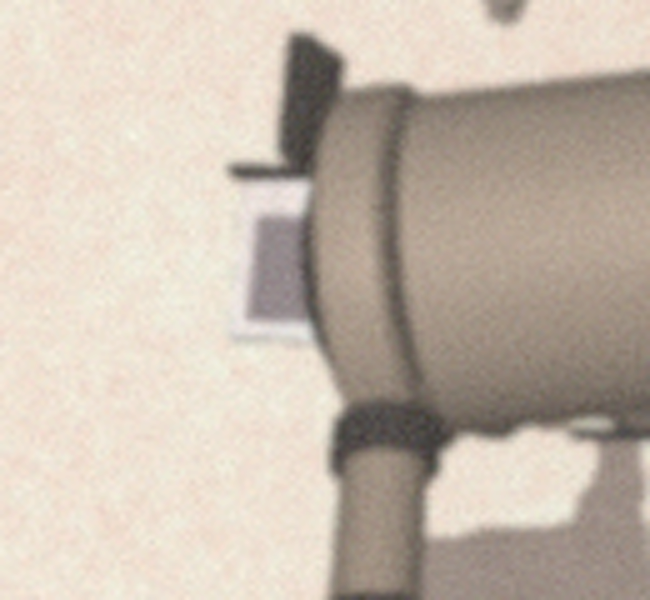

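Run:
```python
from h import *
print(ray('top',221,148,.045),ray('top',222,172,.045))
goto([.657,.3063,.13],-1.697)
```

```text
[0.7632788  0.21095754 0.045     ] [0.70481124 0.21070209 0.045     ]
t 22.73 pos [0.5011 0.0959 0.1673] y-yaw -1.6739 tilt [ 1.1e-03  9.0e-04 -1.0e+00] q [3.800e-02 3.720e-01 1.656e+00 1.000e-03 1.113e+00 1.712e+00] F [ 0.3  0.  -0.1] T [ 0.05 -0.03 -0.02] open 0.0462
inc [ 0.0942 -0.5632 -0.3335] twist 0.0221 dist 264.5171782045694
```

{"method": "move_arm", "body": {"increments": [[0,-0.12,-0.06,0.022],[0,-0.24,-0.13,0.022],[0.04,-0.36,-0.2,0.022],[0.08,-0.48,-0.27,0.022],[0.094,-0.563,-0.313,0.022]], "gripper": 0.35}}

```text
time: 23.35
tool_pos: [0.6504, 0.3035, 0.1276]
tool_rot: [0.626, 1.569, -2.646]
contact_force: [0.7, -0.5, -0.6]
opening: 0.0594
```

{"method": "move_arm", "body": {"increments": [[0,0,0,0],[0,0,0,0]]}}

```text
time: 23.6
tool_pos: [0.6495, 0.3016, 0.1293]
tool_rot: [1.169, 1.57, -2.104]
contact_force: [0.2, -0.6, 0.1]
opening: 0.0593
```

Run:
```python
from h import *
goto([.648,.3075,.022],-1.697)
shot('scene','s15',(340,160,500,320),4)
shot('top','t15',(120,120,260,260),4)
```

```text
t 23.6 pos [0.6495 0.3016 0.1293] y-yaw -1.7019 tilt [-5.e-04 -8.e-04 -1.e+00] q [ 3.280e-01  7.770e-01  1.036e+00 -1.000e-03  1.329e+00  2.030e+00] F [ 0.2 -0.6  0.1] T [ 0.02  0.06 -0.06] open 0.0593
inc [ 0.2683 -0.0144  0.0056] twist -0.0047 dist 107.49137564741727
```

View pics/s15.png

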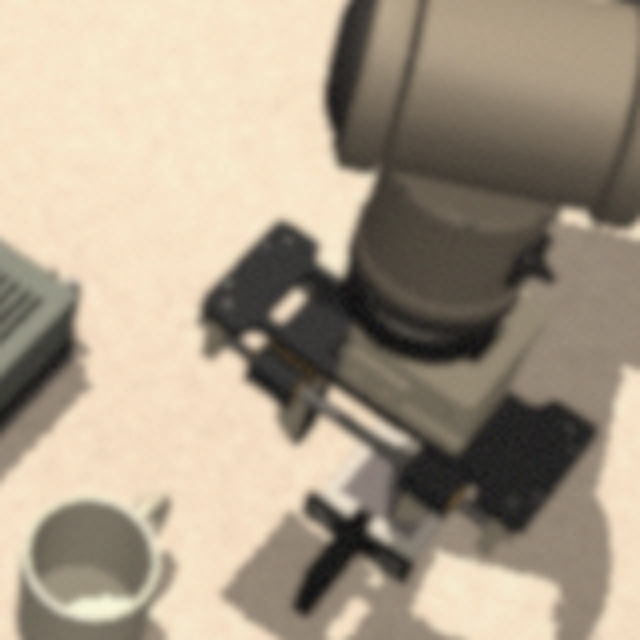

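View pics/t15.png

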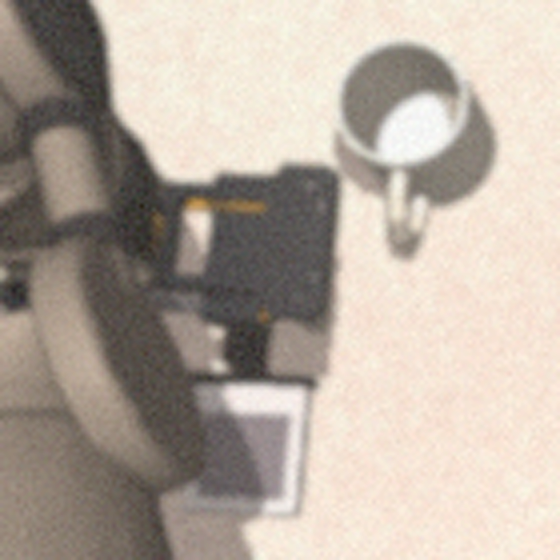

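{"method": "move_arm", "body": {"increments": [[0.06,-0.014,0.006,-0.005],[0.13,-0.014,0.006,-0.005],[0.2,-0.014,0.006,-0.005],[0.268,-0.014,0.006,-0.005],[0.268,-0.014,0.006,-0.005]]}}

```text
time: 24.32
tool_pos: [0.6464, 0.3071, 0.0207]
tool_rot: [0.511, 1.566, -2.757]
contact_force: [-0.8, 0.0, -1.0]
opening: 0.06
```

{"method": "move_arm", "body": {"increments": [[0,0,0,0],[0,0,0,0],[0,0,0,0],[0,0,0,0],[0,0,0,0]], "gripper": 1}}

```text
time: 24.95
tool_pos: [0.6479, 0.3089, 0.0225]
tool_rot: [-2.617, 1.57, 0.4]
contact_force: [0.1, 0.7, 0.4]
opening: 0.0144
```

{"method": "move_arm", "body": {"increments": [[0,0,0,0],[0,0,0,0],[0,0,0,0]]}}

```text
time: 25.32
tool_pos: [0.648, 0.3089, 0.0225]
tool_rot: [-2.531, 1.57, 0.485]
contact_force: [-0.6, 1.2, 1.4]
opening: 0.0117
```

Run:
```python
from h import *
state()
```

```text
t 25.32 pos [0.648  0.3089 0.0225] y-yaw -1.6961 tilt [ 4.e-04  2.e-04 -1.e+00] q [0.338 0.881 1.132 0.    1.128 2.034] F [-0.6  1.2  1.4] T [0.23 0.   0.  ] open 0.0117
```

{"method": "move_arm", "body": {"increments": [[-0.1,0,0,0],[-0.22,0,0.02,0],[-0.33,0,0.06,0],[-0.33,0.06,0.15,-0.15],[-0.33,0.12,0.25,-0.3]]}}

```text
time: 25.95
tool_pos: [0.5415, 0.2729, 0.1541]
tool_rot: [1.987, 1.57, -0.96]
contact_force: [-0.6, 0.2, -2.4]
opening: 0.0119
```

Run:
```python
from h import *
goto([.4655,.0714,.155],1.464)
```

```text
t 25.95 pos [0.5415 0.2729 0.1541] y-yaw -1.3767 tilt [ 3.e-04 -4.e-04 -1.e+00] q [ 3.410e-01  5.510e-01  1.393e+00 -1.000e-03  1.197e+00  1.718e+00] F [-0.6  0.2 -2.4] T [ 0.05 -0.05 -0.02] open 0.0119
inc [-0.002   0.4576  0.2837] twist -2.7127 dist 215.3591662708575
```

{"method": "move_arm", "body": {"increments": [[0,0.09,0.06,-0.17],[0,0.18,0.12,-0.34],[0,0.28,0.17,-0.51],[0,0.37,0.23,-0.68],[0,0.457,0.284,-0.85]]}}

```text
time: 26.58
tool_pos: [0.4643, 0.0714, 0.154]
tool_rot: [-0.69, 1.57, -2.747]
contact_force: [1.4, -0.3, -1.7]
opening: 0.0117
```

{"method": "move_arm", "body": {"increments": [[0,0,0,-0.17],[0,0,0,-0.34],[0,0,0,-0.51],[0,0,0,-0.68],[0,0,0,-0.85]]}}

```text
time: 27.2
tool_pos: [0.4649, 0.0726, 0.1539]
tool_rot: [-1.767, 1.57, -2.934]
contact_force: [-0.2, -0.1, -2.0]
opening: 0.0113
```

{"method": "move_arm", "body": {"increments": [[0,0,0,-0.17],[0,0,0,-0.34],[0,0,0,-0.51],[0,0,0,-0.68],[0,0,0,-0.85]]}}

```text
time: 27.82
tool_pos: [0.4648, 0.0726, 0.1539]
tool_rot: [-2.641, 1.569, -2.918]
contact_force: [-0.3, -0.6, -2.0]
opening: 0.0118
```

Run:
```python
from h import *
goto([.4655,.0714,.045],1.464)
shot('scene','s16',(260,120,460,280),4)
```

```text
t 27.82 pos [0.4648 0.0726 0.1539] y-yaw 1.2943 tilt [-1.3e-03 -3.0e-04 -1.0e+00] q [-0.008  0.322  1.776 -0.     1.045 -1.302] F [-0.3 -0.6 -2. ] T [ 0.08 -0.06  0.03] open 0.0118
inc [ 0.2723 -0.0022  0.0027] twist -0.1621 dist 108.91183390493065
```

View pics/s16.png

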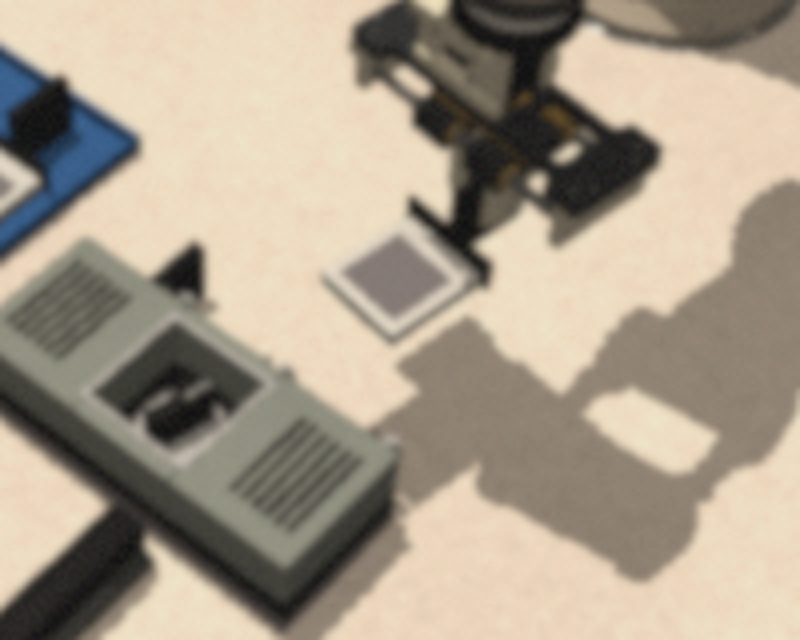

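{"method": "move_arm", "body": {"increments": [[0.1,0,0,-0.1],[0.2,0,0,-0.162],[0.272,0,0.002,-0.162],[0.272,0,0.002,-0.162],[0.272,0,0.002,-0.162]]}}

```text
time: 28.5
tool_pos: [0.4667, 0.0725, 0.0463]
tool_rot: [-0.027, 1.57, -0.14]
contact_force: [0.3, 0.5, -1.8]
opening: 0.0119
```

Run:
```python
from h import *
t=np.array([.5903,-.0305]);th=-.107
goto(loc(t,th,(-.135,.0885,.0245)),1.464)
shot('top','t17',(230,150,400,290),4.5)
```

```text
t 28.5 pos [0.4667 0.0725 0.0463] y-yaw 1.4569 tilt [ 1.1e-03 -1.0e-04 -1.0e+00] q [-0.008  0.486  1.891 -0.     0.764 -1.465] F [ 0.3  0.5 -1.8] T [ 0.12 -0.13  0.02] open 0.0119
inc [ 0.0546 -0.0017 -0.0029] twist -0.0068 dist 21.865774420971313
```

View pics/t17.png

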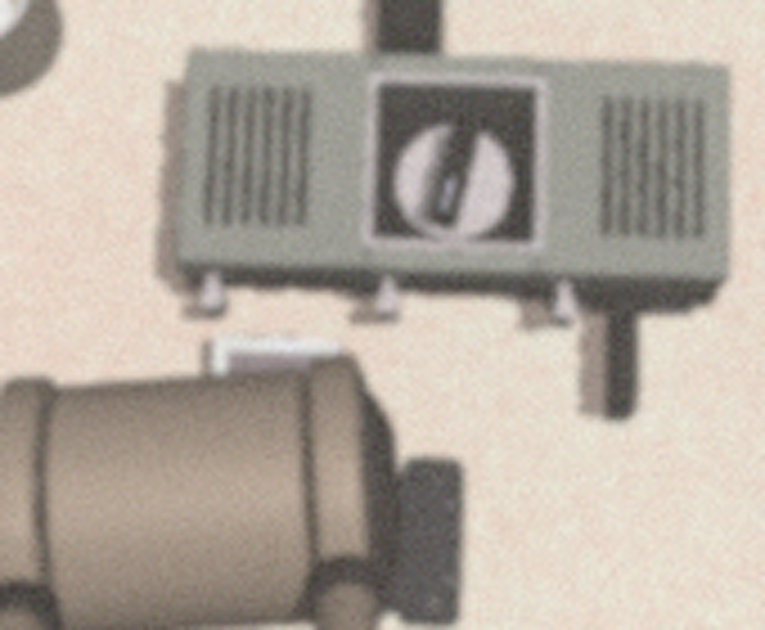

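{"method": "move_arm", "body": {"increments": [[0.03,-0.002,0,-0.007],[0.055,-0.002,0,-0.007],[0.055,-0.002,0,-0.007],[0.055,-0.002,0,-0.007]]}}

```text
time: 29.05
tool_pos: [0.4659, 0.0717, 0.0234]
tool_rot: [-2.851, 1.57, -2.956]
contact_force: [0.5, -0.4, -2.2]
opening: 0.0118
```

Run:
```python
from h import *
t=np.array([.5903,-.0305]);th=-.107
goto(loc(t,th,(-.09,.0885,.0245)),1.464)
```

```text
t 29.05 pos [0.4659 0.0717 0.0234] y-yaw 1.4653 tilt [-5.e-04 -1.e-04 -1.e+00] q [-0.01   0.527  1.909 -0.     0.706 -1.475] F [ 0.5 -0.4 -2.2] T [ 0.16 -0.06 -0.01] open 0.0118
inc [-0.0029  0.0002  0.1115] twist 0.0012 dist 44.607006826716606
```

{"method": "move_arm", "body": {"increments": [[-0.002,0,0.03,0],[-0.002,0,0.06,0],[-0.002,0,0.09,0],[-0.002,0,0.112,0],[-0.002,0,0.112,0]]}}

```text
time: 29.68
tool_pos: [0.5113, 0.0668, 0.0242]
tool_rot: [-0.19, 1.57, -0.296]
contact_force: [-0.1, -0.7, -2.4]
opening: 0.0117
```

Run:
```python
from h import *
t=np.array([.5903,-.0305]);th=-.107
goto(loc(t,th,(-.045,.0885,.0235)),1.464)
shot('scene','s18',(280,120,440,260),5)
```

```text
t 29.68 pos [0.5113 0.0668 0.0242] y-yaw 1.4652 tilt [ 4.e-04 -1.e-04 -1.e+00] q [-0.019  0.581  1.787 -0.     0.774 -1.484] F [-0.1 -0.7 -2.4] T [ 0.12 -0.05  0.03] open 0.0117
inc [0.0017 0.0002 0.1098] twist 0.0012 dist 43.94431882826704
```

View pics/s18.png

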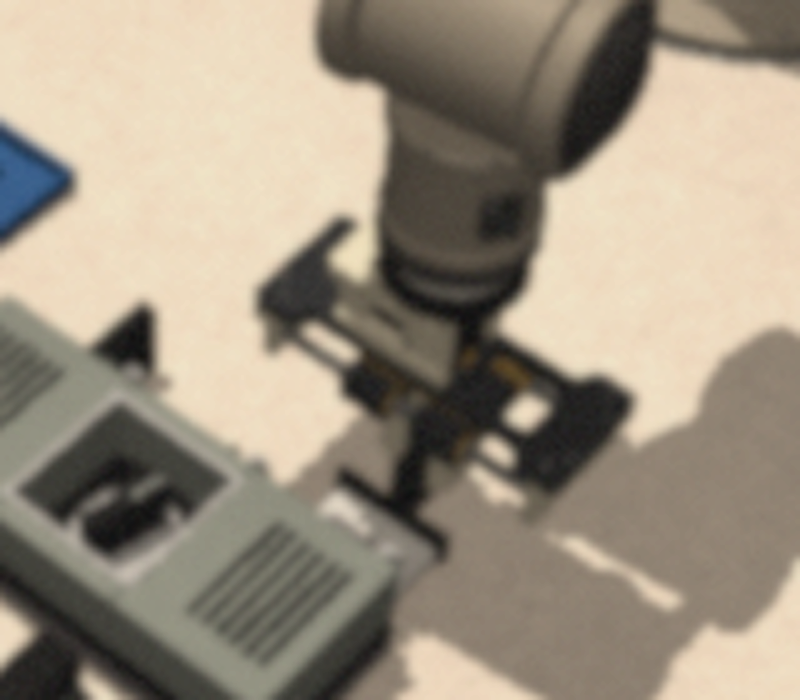

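{"method": "move_arm", "body": {"increments": [[0.001,0,0.03,0],[0.002,0,0.06,0],[0.002,0,0.09,0],[0.002,0,0.11,0],[0.002,0,0.11,0]]}}

```text
time: 30.35
tool_pos: [0.5549, 0.0623, 0.0234]
tool_rot: [-0.142, 1.571, -0.247]
contact_force: [-0.4, -0.2, -2.7]
opening: 0.0122
```

{"method": "move_arm", "body": {"increments": [[0,0,0.012,0],[0,0,0.025,0],[0,0,0.025,0],[0,0,0.025,0]]}}

```text
time: 30.85
tool_pos: [0.5641, 0.0613, 0.0235]
tool_rot: [-2.714, 1.571, -2.82]
contact_force: [0.2, -0.6, -2.2]
opening: 0.0118
```

Run:
```python
from h import *
t=np.array([.5903,-.0305]);th=-.107
goto(loc(t,th,(-.031,.0885,.0235)),1.464)
```

```text
t 30.85 pos [0.5641 0.0613 0.0235] y-yaw 1.4655 tilt [-3.e-04 -1.e-04 -1.e+00] q [-0.027  0.65   1.636 -0.     0.855 -1.492] F [ 0.2 -0.6 -2.2] T [ 0.13 -0.01 -0.01] open 0.0118
inc [-0.0001 -0.0001  0.012 ] twist 0.0014 dist 4.810195502802706
```

{"method": "move_arm", "body": {"increments": [[0.001,0,0.008,0],[0.002,0,0.016,0],[0.002,0,0.016,0],[0.002,0,0.016,0]]}}

```text
time: 31.35
tool_pos: [0.5693, 0.0609, 0.0224]
tool_rot: [-3.111, 1.568, 3.067]
contact_force: [-5.9, 0.5, 1.0]
opening: 0.012
```

Run:
```python
from h import *
state()
```

```text
t 31.35 pos [0.5693 0.0609 0.0224] y-yaw 1.4651 tilt [-3.2e-03  2.0e-04 -1.0e+00] q [-0.027  0.66   1.619  0.     0.866 -1.493] F [-5.9  0.5  1. ] T [ 0.1   0.51 -0.16] open 0.012
```

{"method": "move_arm", "body": {"increments": [[0,0,0.006,0],[0,0,0.012,0],[0,0,0.012,0],[0,0,0.012,0]]}}

```text
time: 31.85
tool_pos: [0.5694, 0.0609, 0.0223]
tool_rot: [-3.095, 1.558, 3.083]
contact_force: [-19.3, 0.7, 12.7]
opening: 0.0117
```

Run:
```python
from h import *
state()
```

```text
t 31.85 pos [0.5694 0.0609 0.0223] y-yaw 1.4653 tilt [-1.320e-02  8.000e-04 -9.999e-01] q [-2.800e-02  6.650e-01  1.609e+00  1.000e-03  8.810e-01 -1.493e+00] F [-19.3   0.7  12.7] T [ 0.4   2.87 -0.26] open 0.0117
```

Hard stop reached. Release and look.

{"method": "move_arm", "body": {"increments": [[0,0,-0.012,0],[0,0,-0.012,0]]}}

```text
time: 32.1
tool_pos: [0.5694, 0.0609, 0.0225]
tool_rot: [3.127, 1.568, 3.021]
contact_force: [-6.7, 1.2, 1.3]
opening: 0.0117
```

{"method": "move_arm", "body": {"increments": [[0,0,0,0],[0,0,0,0],[0,0,0,0],[-0.1,0,0,0],[-0.22,0,0,0]], "gripper": 0.5}}

```text
time: 32.72
tool_pos: [0.5705, 0.0606, 0.111]
tool_rot: [-3.02, 1.569, -3.125]
contact_force: [1.0, 0.6, -0.1]
opening: 0.0456
```

{"method": "move_arm", "body": {"increments": [[-0.1,0,-0.1,0],[-0.15,-0.1,-0.25,0],[-0.15,-0.2,-0.35,0],[-0.15,-0.2,-0.4,0],[-0.15,-0.2,-0.4,0]]}}

```text
time: 33.35
tool_pos: [0.4025, -0.0024, 0.1713]
tool_rot: [-0.076, 1.569, -0.183]
contact_force: [0.0, -0.6, -0.2]
opening: 0.0459
```

Run:
```python
from h import *
state()
shot('top','t19',(250,150,420,260),4.5)
shot('scene','s19',(230,120,390,260),5)
cv2.imwrite('pics/t19b.png',cv2.convertScaleAbs(cv2.imread('pics/t19_raw.png'),alpha=1.6))
```

```text
t 33.35 pos [ 0.4025 -0.0024  0.1713] y-yaw 1.4641 tilt [ 1.6e-03 -3.0e-04 -1.0e+00] q [-0.197  0.179  1.92   0.     1.041 -1.661] F [ 0.  -0.6 -0.2] T [ 0.08 -0.13  0.03] open 0.0459
```

View pics/t19.png

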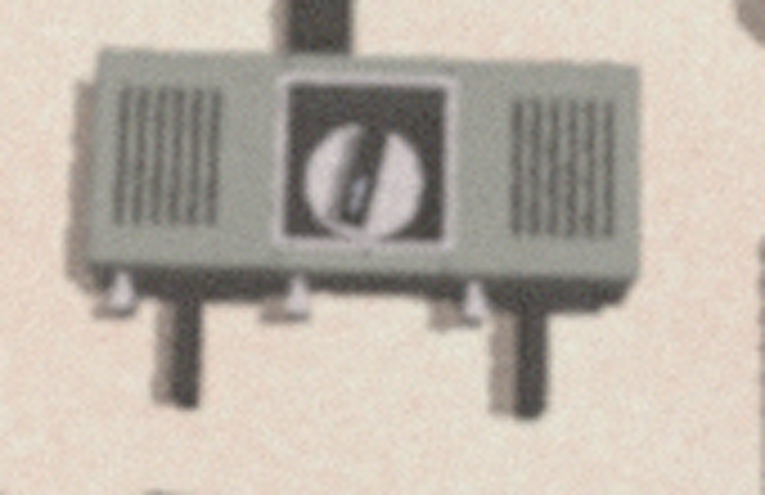

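View pics/s19.png

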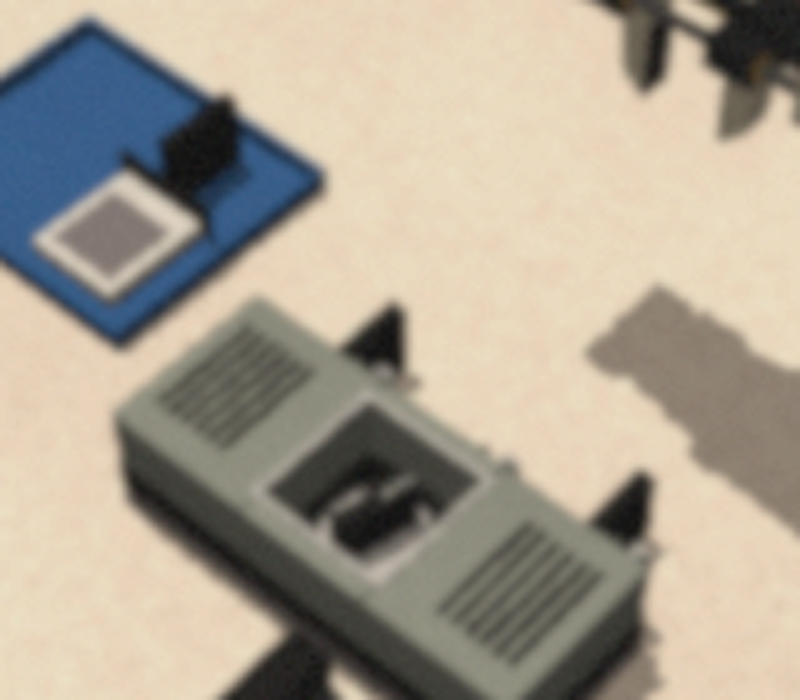

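View pics/t19b.png

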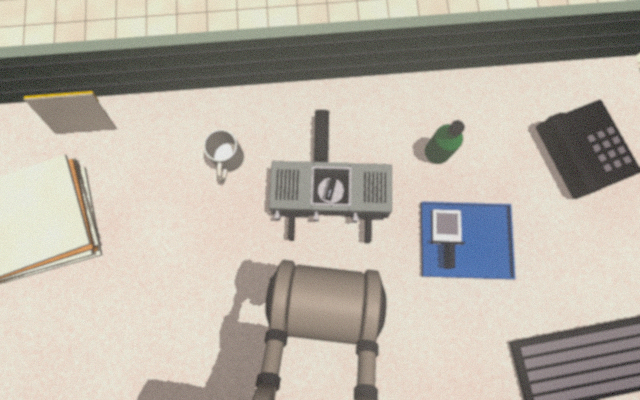

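Run:
```python
from h import *
goto([.645,-.0363,.165],1.24)
```

```text
t 33.45 pos [ 0.4044 -0.0022  0.1712] y-yaw 1.4652 tilt [ 2.4e-03 -4.0e-04 -1.0e+00] q [-0.196  0.183  1.916  0.     1.04  -1.661] F [0.4 0.2 0.6] T [ 0.06 -0.17  0.01] open 0.0454
inc [ 0.0171 -0.0213  0.607 ] twist 0.215 dist 243.04617031025177
```

{"method": "move_arm", "body": {"increments": [[0.01,0,0.14,0.1],[0.015,-0.01,0.28,0.215],[0.015,-0.02,0.42,0.215],[0.015,-0.021,0.55,0.215],[0.015,-0.021,0.605,0.215]], "gripper": 0.7}}

```text
time: 34.08
tool_pos: [0.6463, -0.0357, 0.1631]
tool_rot: [0.202, 1.57, -0.128]
contact_force: [-0.6, 0.2, 0.1]
opening: 0.0275
```

{"method": "move_arm", "body": {"increments": [[0.08,0,0,0],[0.16,0,0,0],[0.16,0,0,0],[0.16,0,0,0]]}}

```text
time: 34.58
tool_pos: [0.6441, -0.0357, 0.1015]
tool_rot: [0.132, 1.569, -0.198]
contact_force: [0.2, -0.4, 0.3]
opening: 0.0278
```

Run:
```python
from h import *
goto([.645,-.0363,.0425],1.24)
```

```text
t 34.58 pos [ 0.6441 -0.0357  0.1015] y-yaw 1.2408 tilt [ 1.7e-03 -3.0e-04 -1.0e+00] q [-0.174  0.67   1.33  -0.     1.14  -1.415] F [ 0.2 -0.4  0.3] T [ 0.05 -0.17 -0.  ] open 0.0278
inc [ 0.1475 -0.0008  0.0023] twist 0.0007 dist 59.009276178585814
```

{"method": "move_arm", "body": {"increments": [[0.03,-0.001,0.002,0],[0.07,-0.001,0.002,0],[0.11,-0.001,0.002,0],[0.147,-0.001,0.002,0],[0.147,-0.001,0.002,0]]}}

```text
time: 35.2
tool_pos: [0.6425, -0.0364, 0.04]
tool_rot: [-2.964, 1.567, 2.988]
contact_force: [0.0, -0.2, -0.8]
opening: 0.0275
```

{"method": "move_arm", "body": {"increments": [[0,0,0,0],[0,0,0,0],[0,0,0,0],[0,0,0,0]], "gripper": 1, "squeeze": 35}}

```text
time: 35.7
tool_pos: [0.6443, -0.0359, 0.0426]
tool_rot: [0.572, 1.569, 0.242]
contact_force: [2.1, 4.7, 0.1]
opening: 0.0139
```

Run:
```python
from h import *
goto([.645,-.0363,.0425],1.24)
```

```text
t 35.7 pos [ 0.6443 -0.0359  0.0426] y-yaw 1.2403 tilt [ 2.e-03  5.e-04 -1.e+00] q [-1.750e-01  7.370e-01  1.381e+00  1.000e-03  1.022e+00 -1.416e+00] F [2.1 4.7 0.1] T [ 0.9  -0.46 -0.05] open 0.0139
inc [ 0.0002 -0.0003  0.002 ] twist 0.0003 dist 0.8129308571427419
```

Gripped. Turn clockwise by 1.35 rad (77.3°, twist +1.29).

{"method": "move_arm", "body": {"increments": [[0,0.002,0.002,0.12],[0,0.002,0.002,0.25],[0,0.002,0.002,0.38],[0,0.002,0.002,0.51],[0,0.002,0.002,0.64]]}}

```text
time: 36.33
tool_pos: [0.6445, -0.0356, 0.0426]
tool_rot: [1.944, 1.571, 0.939]
contact_force: [-0.8, 4.0, 2.8]
opening: 0.0139
```

Run:
```python
from h import *
goto([.645,-.0363,.0425],-.107)
```

```text
t 36.33 pos [ 0.6445 -0.0356  0.0426] y-yaw 0.5661 tilt [ 1.e-04  2.e-04 -1.e+00] q [-0.174  0.738  1.378  0.     1.025 -0.74 ] F [-0.8  4.   2.8] T [ 0.62 -0.04  0.04] open 0.0139
inc [0.0002 0.0002 0.0021] twist 0.6427 dist 0.8358306100442935
```

{"method": "move_arm", "body": {"increments": [[0,0,0,0.13],[0,0,0,0.26],[0,0,0,0.4],[0,0,0,0.53],[0,0,0,0.65]]}}

```text
time: 36.95
tool_pos: [0.6448, -0.0356, 0.0426]
tool_rot: [1.945, 1.57, 0.26]
contact_force: [1.7, 4.3, 3.4]
opening: 0.0135
```

{"method": "move_arm", "body": {"increments": [[0,0,0,0.01],[0,0,0,0.02],[0,0,0,0.02]]}}

```text
time: 37.33
tool_pos: [0.6448, -0.0356, 0.0426]
tool_rot: [1.78, 1.57, 0.08]
contact_force: [-0.3, 5.4, 4.0]
opening: 0.0135
```

Run:
```python
from h import *
goto([.645,-.0363,.0425],-.107)
```

```text
t 37.33 pos [ 0.6448 -0.0356  0.0426] y-yaw -0.1283 tilt [ 8.e-04  1.e-04 -1.e+00] q [-0.174  0.738  1.378  0.     1.025 -0.046] F [-0.3  5.4  4. ] T [ 0.86 -0.09  0.44] open 0.0135
inc [0.0002 0.0007 0.0017] twist -0.0203 dist 0.7209065000667244
```

{"method": "move_arm", "body": {"increments": [[0,0,0,-0.008],[0,0,0,-0.008]]}}

```text
time: 37.58
tool_pos: [0.6448, -0.0356, 0.0426]
tool_rot: [1.931, 1.57, 0.24]
contact_force: [-0.3, 5.1, 4.7]
opening: 0.0138
```

{"method": "move_arm", "body": {"increments": [[0,0,0,0],[0,0,0,0],[-0.05,0,0,0],[-0.15,0,0,0],[-0.3,0,0,0]], "gripper": 0.7}}

```text
time: 38.2
tool_pos: [0.6432, -0.0365, 0.1609]
tool_rot: [-1.473, 1.566, 3.116]
contact_force: [0.9, -1.0, -0.5]
opening: 0.0279
```

{"method": "move_arm", "body": {"increments": [[0,-0.15,0,0],[0,-0.3,0,0],[0,-0.45,0,0],[0,-0.55,0,0],[0,-0.55,0,0]]}}

```text
time: 38.83
tool_pos: [0.4236, -0.0089, 0.162]
tool_rot: [-1.24, 1.569, -2.934]
contact_force: [0.6, 0.5, 0.2]
opening: 0.0274
```

Run:
```python
from h import *
state()
shot('top','t20',(250,150,420,260),4.5)
shot('scene','s20',(230,120,390,260),5)
```

```text
t 38.83 pos [ 0.4236 -0.0089  0.162 ] y-yaw -0.1228 tilt [-1.5e-03 -3.0e-04 -1.0e+00] q [-2.020e-01  2.310e-01  1.881e+00 -1.000e-03  1.031e+00 -7.900e-02] F [0.6 0.5 0.2] T [-0.04 -0.12 -0.05] open 0.0274
```

View pics/t20.png

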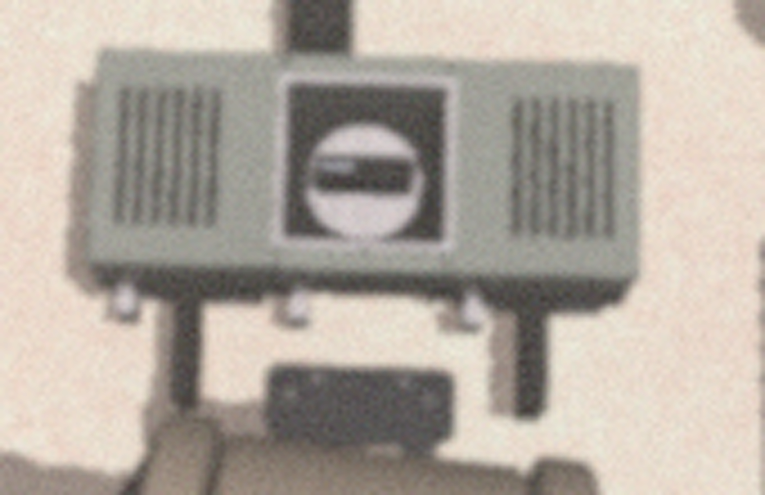

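View pics/s20.png

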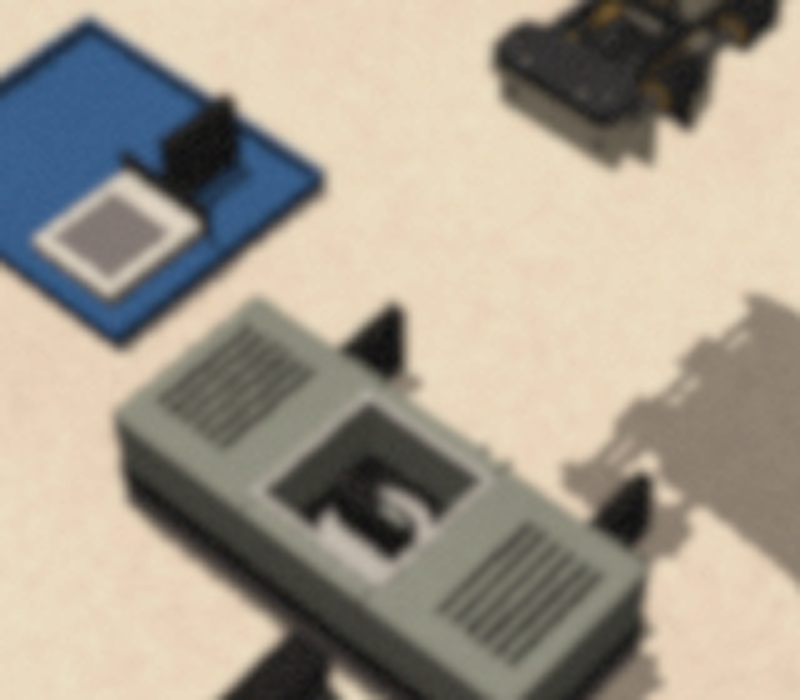

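```bash
python3 -c "
from h import *
im=shot('top','t21');robot.observe();print(robot.hand_in())"
```

```text
the job is handed in; nothing more can be done
None
```

The drives are changed and the job is handed in, at about 39 s on the robot's clock.

- **Old drive:** there was one, in the right bay (dock y -88). I turned the dial fully open to its end stop, pulled the drive out, and laid it flat in the blue tray. The pictures show it inside the walls.
- **New drives:** I saw two on the desk. They are now in the right and left bays, each pushed against a hard stop at about 20 N. From above, the right drive's fin ends where the old drive's fin did when home. The left fin looks the same length out.
- **Dial:** I turned it back until it hit its stop, at a torque of about 0.44 N m. The last pictures show the bar parallel to the dock's front face and the pins down.
- **Bystanders:** the robot did not touch the mug, bottle or stapler, and they looked unmoved in the pictures.

**Where readings disagreed:** the camera put the dock about 3 mm nearer the robot than it was. I corrected this from where the gripper closed on the dial. The first new drive stopped about 3 mm from where I had worked out, which I put down to where I gripped it on the fin. I saw no knocked drive and no slackened grip. No check failed.

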